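# Dip-gauge a sample pot

## Task

Without lifting it, slide the lidded steel pot across the hob from the red-ringed hot place to the centre of the blue-ringed gauging place. Then take the gauge rod from its cradle, push it into the pot's slanting guide tube until its brass collar stops on the tube's mouth, draw it fully out again, and hold it level with its tip above the middle of the white reading card, about a hand's width up. Finish while still holding the rod there, with the pot left on the blue place and the bottle, jar and cake tub undisturbed.

Things in the scene. Friction and masses are not known exactly. Their poses are not given: they have to be found in the camera images.
- hob: Fixed black glass hob with steel edges, 200 (x) by 380 (y) by 12 mm thick, lying on the bench; origin at the centre of its underside, so its top is 12 mm above the origin. It carries the two marked places, which lie 180 mm apart along its y axis; either may be on the left.
- zone_hot: Red double ring, outer diameter 160 mm, flat marking on the hob (no thickness to touch); origin at its centre, on the hob's top. The pot starts here.
- zone_gauge: Blue double ring, outer diameter 160 mm, flat marking on the hob; origin at its centre, on the hob's top. The pot must be slid here.
- pot: Loose round lidded metal pot, 120 mm diameter, 65 mm to the top of its lid, 0.68 to 0.94 kg, hollow, empty, lid fast; origin at the centre of its underside, z up. A steel guide tube rises from the lid in the plane y = 0, leaning to the pot's +x, 40 degrees above horizontal, its axis crossing the lid's top at x = +30 mm (see tube_mouth). On the other side stands a black grip bar (see pot_knob).
- pot_knob (a point): Grip point on the pot's black upright bar, at x = -22 mm, y = 0, z = 87 mm in the pot's frame. The bar is 34 mm long (pot x), 14 mm thick (pot y), and stands 30 mm above the lid; pinch it across the pot's y from above. The pot slides easily: about 2 to 4 N drags it.
- tube_mouth (a point): Centre of the guide tube's mouth, in its rim's plane, at x = +72.1, y = 0, z = +100.4 mm in the pot's frame; the tube's outward axis is (0.766, 0, 0.643) there. The tube is 55 mm long above the lid, 20 mm outside, 14 mm bore; its last 12 mm flare to 34 mm outside, 28 mm inside.
- dip_end (a point): Point on the guide tube's axis inside the pot, 130 mm from tube_mouth, where the rod's tip is when the collar sits on the mouth.
- rod: Loose gauge rod, 0.11 kg, axis along its own x, tip towards +x; origin on the axis at the collar's stop face. Steel shank of 10 mm diameter from 0 to the rounded tip at x = +130 mm; brass collar 36 mm diameter, x = -6 to 0; orange handle bar 85 mm long (x = -105 to -20), 16 mm thick (y), 22 mm high (z). Starts level in the cradle, axis 50 mm above the bench.
- rod_tip (a point): The rod's tip, 130 mm from its collar face.
- rod_collar (a point): Centre of the collar's stop face (the rod's origin).
- rod_handle (a point): Point on the rod's axis in the handle, x = -55 mm in the rod's frame: a good place to grip, across the rod's y; both sides and below are free there for fingers, from straight above or tilted along the rod.
- rack: Fixed cradle for the rod: grey base 240 by 60 by 8 mm, two white notched posts 10 mm thick along the rod, at x = -98 mm (under the handle's rear end) and x = +75 mm (under the shank), tops at 49 and 55 mm. Origin at the centre of the underside; x axis as the lying rod's, whose collar face starts above the origin. The rod lifts straight up out of it.
- card: Fixed white reading card with two green edge stripes, 100 (x) by 140 (y) by 3 mm, on the bench; origin at the centre of its underside. The rod's tip is to be held above its middle.
- amber_bottle: Bystander: amber bottle with red cap, 64 mm diameter, 130 mm high; origin at the centre of its underside. Leave alone.
- white_jar: Bystander: white jar with red cap, 64 mm diameter, 80 mm high; origin at the centre of its underside. Leave alone.
- cake_tub: Bystander: round packed cake, 110 mm diameter, 42 mm high; origin at the centre of its underside. Leave alone.
Things that resemble listed ones, but are neither listed nor needed, are in the scene too. There is more than one size of the rod; the one meant has the size given above.

How it is judged:
By the outcome, as a careful person would: the job done as asked, in the order asked, and still so for the second after the job is handed in, while the arm keeps its last pose, push and grip.
It also fails if it takes over 66 s, if anything falls off the work surface, if the arm or the gripper's body presses on something with over 40 N, if the wrist force passes 120 N, or if a joint passes its speed limit or range.

## Robot

A 6-joint arm with a two-finger parallel gripper is mounted at the origin on the work surface. World frame = base frame: x ahead of the robot, y to its left, z up, the work surface at z = 0. Lengths are in m, angles in rad, forces in N, time in s.
With the tool pointing down it reaches from about 0.35 to 0.925 m from the base axis. Payload 6.4 kg.
Tool frame: the origin (TCP) lies at the very end of the fingers, on their centre line; the grasp point (between the pads) lies 19 mm behind it; z points along the fingers, y is the line along which they close (so a half turn about z gives the same grasp; the last joint's range is limited). The gripper opens to 94 mm and grips with 3 to 60 N. Pads are 16 mm wide; open, the fingers measure 119 mm over their backs; the gripper's body (75 mm by 177 mm) begins 78 mm behind the grasp point.
Start: joints at [-1.328, 0.245, 1.558, -0, 1.339, -0.174], TCP at [0.263, -0.594, 0.171] pointing down, gripper open.
Joint ranges: [-3.13, 3.13], [-1.02, 2.26], [0.13, 2.54], [-0.95, 4.09], [0.21, 2.88], [-2.74, 2.74]. Speed limits (rad/s): [2.57, 2.57, 3.14, 3.14, 3.14, 3.14].

## Interface

Orientations are given as a unit quaternion [x, y, z, w].
In Python, from plant import * gives the robot as it stands.
- The arm moves only by the tool drive_tool, never from a script. Its argument "moves" is a list of rows, each a list of 5 numbers: the shift along the tool's x, y, z scaled (see below), then the turn about the tool's z scaled (see below), then the gripper command: -1 is fully open, 1 is shut, values between are in proportion. In form: [[dx, dy, dz, turn, gripper], ...]. A call has 1 to 12 rows; each row shifts and turns the commanded pose from where the row before left it, along the tool's axes as they then stand; what a row does not reach is not made up. The controller multiplies each number of a shift by 30 mm and each number of a turn by 0.15 rad. A row lasts 1/10 s, in which the tool goes at most 50 mm and 8.59 degrees, less where a joint would pass 70% of its speed; a pose out of reach is approached as far as the arm can. A call with a number of a shift or a turn outside -1 to 1 is refused whole. A call with a gripper value outside its range is refused whole. The fingers move at their own pace and stop on an object; "squeeze" is the grip in N (left out, the last holds). Time passes only in rows, so rows that do not move let the fingers close. It gives the time, the measured TCP pose, the force, the opening and the grip force at its end, in the units of the state.
- observe(): the state, without advancing time (a new reading comes with each control period).
- grab_frame(name): name is "scene" or "top"; returns a dict with "frame" (384x512x3 uint8, red, green, blue), "z_map" (384x512 float32, m along the optical axis (not along the pixel's ray), 0 where there is no reading), "fx", "fy", "cx", "cy" (pixels), "cam_to_world" (4x4, takes a point from camera to world coordinates). Camera axes: x right, y up, looking along -z (the intrinsics and any distortion apply to the point x, -y, -z); pixel columns grow to the right and rows downward; lengths in m; the calibration is good to about 2 mm. A picture is of the moment at which its call begins.
- sign_off(): hands the job in; it is judged then, once.
The state is a dict: "t": time; "joints": joint angles; "qvel": joint speeds; "joint_torque": joint torques, N m; "ee_pos": TCP position; "tool_rot": TCP orientation; "ft_force": force on the tool from outside, world axes, zero at the start; "ft_torque": the same for the moment, N m; "gripper_width": finger opening in m; "finger_force": force on a finger pad.
Only numpy, scipy, OpenCV 4.12 (cv2) and the standard library are available. Lean on these libraries where they do the work, as an engineer would, in place of code of your own. Each camera call takes 0.05 s, during which the arm holds its last target. There are 200 camera calls.

## Working session

There is one attempt and no reset: what is moved stays moved. The work goes in short steps, Python scripts to look and compute and a tool call to move; the robot and the scene stay as the last step left them, time stands still between calls to the robot, and variables do not carry over. Pictures are saved under pics/ and viewed, at most 10 in all, crops included, and the job is handed in when it is done.

Besides the shell and the picture viewer there is one more tool, called after ">>>" by a JSON object that holds its "api" and its "payload", one argument or row to a line. drive_tool: Moves the arm, as the interface text tells. Its arguments: {"type":"object","properties":{"moves":{"type":"array"},"squeeze":{"type":"number"}},"required":["moves"]}

```bash
mkdir -p pics; ls; cat > h.py <<'E'
from plant import *
import numpy as np, cv2
def save(n,f,crop=None,s=1):
    im=f["frame"][:,:,::-1]
    if crop: r0,r1,c0,c1=crop; im=im[r0:r1,c0:c1]
    cv2.imwrite("pics/"+n,cv2.resize(im,None,fx=s,fy=s,interpolation=cv2.INTER_CUBIC))
def ray(f,u,v):
    M=f["cam_to_world"];d=np.array([(u-f["cx"])/f["fx"],-(v-f["cy"])/f["fy"],-1.]);return M[:3,3],M[:3,:3]@d
def plane(f,u,v,z):
    o,d=ray(f,u,v);return o+d*(z-o[2])/d[2]
def depth(f,u,v):
    o,d=ray(f,u,v);return o+d*f["z_map"][int(v),int(u)]
def cloud(f):
    h,w=f["z_map"].shape;v,u=np.mgrid[:h,:w];z=f["z_map"]
    p=np.stack([(u-f["cx"])/f["fx"]*z,-(v-f["cy"])/f["fy"]*z,-z],-1);M=f["cam_to_world"]
    return p@M[:3,:3].T+M[:3,3]
E
python3 - <<'E'
from h import *
s=observe();print({k:np.round(v,3) for k,v in s.items()})
for n in("scene","top"):
    f=grab_frame(n);save(n+"0.png",f,s=1.5);np.savez(n+"0.npz",**f);print(n,[k for k in f],f["fx"],f["fy"],f["cx"],f["cy"],np.round(f["cam_to_world"],3))
E
```

```text
pics
{'t': np.float64(0.0), 'joints': array([-1.328,  0.246,  1.559, -0.   ,  1.339, -0.174]), 'qvel': array([ 0.   ,  0.001, -0.001,  0.001, -0.   , -0.002]), 'joint_torque': array([-0.0000e+00, -4.1582e+01, -3.1460e+01,  6.9000e-02,  3.3000e-02,
       -0.0000e+00]), 'ee_pos': array([ 0.263, -0.594,  0.17 ]), 'tool_rot': array([ 0.978,  0.207, -0.   , -0.001]), 'ft_force': array([ 0.383,  0.709, -0.189]), 'ft_torque': array([ 0.014, -0.049,  0.042]), 'finger_force': np.float64(0.0), 'gripper_width': np.float64(0.094)}
scene ['frame', 'z_map', 'fx', 'fy', 'cx', 'cy', 'cam_to_world'] 384.7485331112036 384.7485331112036 250.67027059831602 192.87494146597723 [[-0.233 -0.659  0.715  1.329]
 [ 0.972 -0.164  0.166  0.16 ]
 [ 0.008  0.734  0.679  0.794]
 [ 0.     0.     0.     1.   ]]
top ['frame', 'z_map', 'fx', 'fy', 'cx', 'cy', 'cam_to_world'] 362.6596970226873 362.6596970226873 255.19748764333258 191.51250192745593 [[-0.004  0.997 -0.071  0.498]
 [-1.    -0.003  0.005 -0.014]
 [ 0.005  0.071  0.997  1.087]
 [ 0.     0.     0.     1.   ]]
```

View pics/scene0.png

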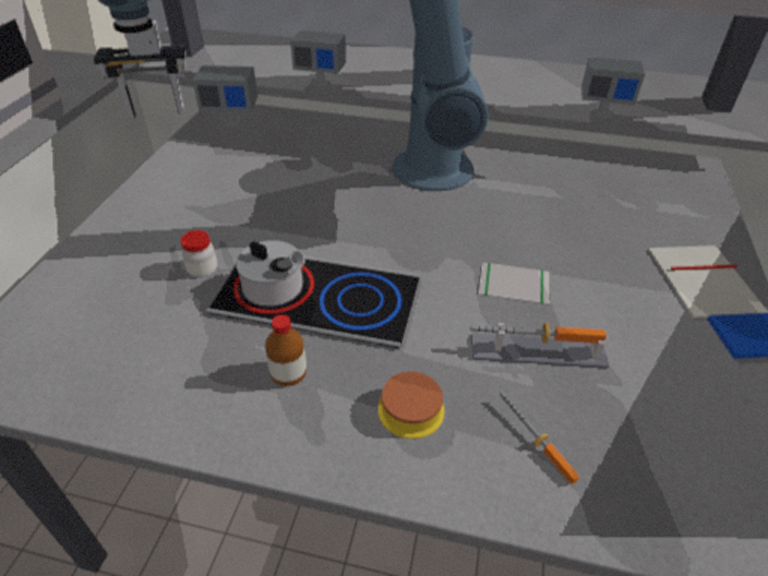

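View pics/top0.png

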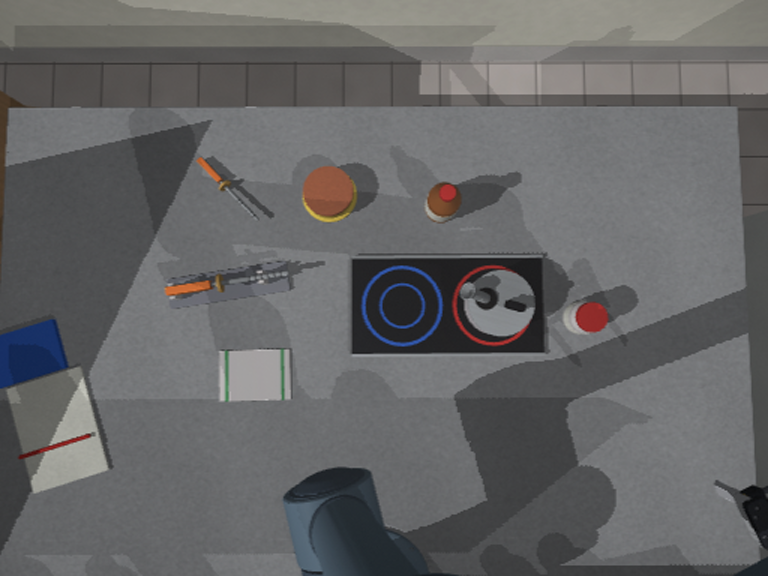

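The scene view shows the pot on red at (270,272), blue ring at (360,300), rod in rack at (540,345) with a look-alike rod at (540,440). In the top view (up = +x, left = +y), the pot is at (500,303), knob at (517,305), tube towards +y, rack at (225,283), card at (255,375), tub at (330,193), bottle at (443,200), jar at (590,318).

```bash
cat > meas.py <<'E'
from h import *
def masks(f):
    hsv=cv2.cvtColor(f["frame"],cv2.COLOR_RGB2HSV);H,S,V=[hsv[...,i].astype(int) for i in range(3)]
    return H,S,V
def blue(f):
    H,S,V=masks(f);P=cloud(f)
    m=((H>100)&(H<130)&(S>120)&(V>60)&(P[...,0]>.4)&(P[...,0]<.8)&(abs(P[...,1])<.25)&(P[...,2]<.06))
    v,u=np.nonzero(m);X=np.array([plane(f,a,b,.012)[:2] for a,b in zip(u,v)])
    c=X.mean(0)
    for _ in range(8):
        d=X-c;r=np.hypot(*d.T);k=r>.058
        A=np.c_[2*X[k],np.ones(k.sum())];s=np.linalg.lstsq(A,(X[k]**2).sum(1),rcond=None)[0];c=s[:2]
    return c,len(u),np.sqrt(s[2]+c@c)
if __name__=="__main__":
  for n in("top","scene"):
    f=dict(np.load(n+"0.npz"));P=cloud(f);H,S,V=masks(f)
    print(n,"blue",blue(f))
    m=(H<8)|(H>172);m&=(S>130)&(P[...,2]<.04)&(abs(P[...,1]+.09)<.12)&(abs(P[...,0]-.55)<.15)
    v,u=np.nonzero(m);X=np.array([plane(f,a,b,.012)[:2] for a,b in zip(u,v)])
    A=np.c_[2*X,np.ones(len(X))];s=np.linalg.lstsq(A,(X**2).sum(1),rcond=None)[0];print("red fit",s[:2],len(u),np.sqrt(s[2]+s[:2]@s[:2]))
    reg=(abs(P[...,0]-.55)<.15)&(P[...,1]<0)&(P[...,1]>-.26)
    lid=reg&(abs(P[...,2]-.077)<.006)&(V>120)
    pts=P[lid][:,:2].astype(np.float32);print("lid circ",cv2.minEnclosingCircle(pts),len(pts))
    k=reg&(V<60)&(P[...,2]>.09);print("knob",k.sum(),P[k].mean(0),P[k].min(0),P[k].max(0), np.linalg.svd(P[k][:,:2]-P[k][:,:2].mean(0))[2][0] if k.sum() else 0)
    t=reg&(P[...,2]>.085)&(V>=60);print("tube",t.sum(),P[t].mean(0),P[t].min(0),P[t].max(0))
    o=(H>5)&(H<20)&(S>180)&(V>120)&(P[...,1]>.12)&(P[...,0]<.78)
    cn=cv2.connectedComponentsWithStats(o.astype(np.uint8))
    for i in range(1,cn[0]):
        if cn[2][i][4]>25:
            q=P[cn[1]==i];print("orange",cn[2][i],q.mean(0),q.min(0),q.max(0))
    rk=(P[...,2]>.035)&(P[...,2]<.1)&(P[...,0]>.48)&(P[...,0]<.72)&(P[...,1]>.15)&(P[...,1]<.5)
    q=P[rk];c=q.mean(0);d=np.linalg.svd(q[:,:2]-c[:2],full_matrices=False)[2][0];a=(q[:,:2]-c[:2])@d;print("rack top pts",len(q),c,d,a.min(),a.max(),np.sort(q[:,1])[[0,3,-4,-1]])
    g=(H>45)&(H<85)&(S>80)&(P[...,2]<.03)&(P[...,0]>.3);q=P[g];print("card",g.sum(),q.mean(0),q.min(0),q.max(0))
    # hob
    hb=(V<60)&(P[...,2]<.03)&(P[...,2]>.004)&(abs(P[...,1])<.27)&(abs(P[...,0]-.55)<.18)
    hp=P[hb][:,:2].astype(np.float32);print("hob",cv2.minAreaRect(hp),np.median(P[hb][:,2]))
E
python3 meas.py
```

```text
top blue (array([ 0.539108  , -0.05583088]), 694, np.float64(0.0763585963034542))
red fit [ 0.53953242 -0.23332001] 197 0.07442436628657452
lid circ ((0.5410003066062927, -0.23697082698345184), 0.06081186980009079) 607
knob 89 [ 0.51525869 -0.12042323  0.64553598] [ 0.49815324 -0.25966413  0.09068431] [ 0.54403903 -0.01386412  1.08716743] [ 0.15823106 -0.98740211]
tube 979 [ 0.50792735 -0.04185201  0.92428719] [ 0.49815324 -0.24612362  0.0858147 ] [ 0.57635454 -0.01386412  1.08716743]
orange [111 187  29  10 157] [0.57177214 0.35033342 0.06058385] [0.55957572 0.31056164 0.04978851] [0.5850114  0.38929402 0.06444681]
rack top pts 463 [0.58071008 0.29293304 0.05598207] [ 0.15880005 -0.98731076] -0.09960793026348812 0.1329270751470467 [0.16175636 0.16483744 0.39085716 0.39212766]
card 74 [0.40565962 0.2398856  0.00302306] [ 0.35316194  0.17973889 -0.00221525] [0.45225194 0.29384223 0.00696062]
hob ((0.5568552017211914, -0.011662185192108154), (0.5445418357849121, 0.23608511686325073), 80.2581558227539) 0.012156085524486882
scene blue (array([ 0.53940554, -0.05532483]), 691, np.float64(0
[... 277 characters left out ...]
9] [-0.1832562  -0.98306519]
tube 148 [ 0.55624779 -0.18421686  0.103616  ] [ 0.53007162 -0.25786554  0.08520042] [ 0.57631829 -0.15943183  0.12459372]
orange [371 219  33   6 139] [0.5762652  0.35180657 0.06051536] [0.56299048 0.31012603 0.05409751] [0.58641394 0.39185213 0.06510444]
rack top pts 628 [0.58436184 0.30058843 0.05413093] [-0.13699152  0.99057222] -0.1396736866104472 0.09328588234757972 [0.1619372  0.16449894 0.39260616 0.39338304]
card 77 [0.47607826 0.04235807 0.00643614] [ 0.35562465 -0.33288522 -0.00039967] [0.62554156 0.29301837 0.01427554]
hob ((0.5440481901168823, -0.0026796460151672363), (0.19604438543319702, 0.5335166454315186), 0.1292797476053238) 0.012238423469616289
```

```bash
python3 - <<'E'
from meas import *
for n in("top","scene"):
    f=dict(np.load(n+"0.npz"));P=cloud(f);H,S,V=masks(f)
    reg=(abs(P[...,0]-.54)<.1)&(P[...,1]<-.12)&(P[...,1]>-.32)&(P[...,2]<.14)
    k=reg&(V<70)&(abs(P[...,2]-.107)<.006)&(P[...,1]<-.225);q=P[k]
    r=cv2.minAreaRect(q[:,:2].astype(np.float32));print(n,"knob",len(q),q.mean(0),r)
    c=np.array([.54,-.2366])
    t=reg&(P[...,2]>.085)&(P[...,1]>-.22);q=P[t]
    far=q[np.argsort(-np.hypot(*(q[:,:2]-c).T))[:40]]
    for m in(q.mean(0),far.mean(0)):
        d=m[:2]-c;print("tube",len(q),m,"ang",np.degrees(np.arctan2(d[1],d[0])))
    print(np.round(q[:,2].max(),3), np.hypot(*(far[:,:2]-c).T).max())
    o=(H>5)&(H<20)&(S>150)&(V>100)&(P[...,1]>.3)&(P[...,0]<.62)&(P[...,2]>.057)&(P[...,0]>.54)
    print("handle rect",cv2.minAreaRect(P[o][:,:2].astype(np.float32)))
    s=(P[...,1]>.15)&(P[...,1]<.27)&(P[...,2]>.046)&(P[...,2]<.06)&(P[...,0]>.56)&(P[...,0]<.64)
    q=P[s]
    for y0 in(.17,.19,.23,.25):
        b=q[abs(q[:,1]-y0)<.008]; print(y0,len(b),np.median(b,0) if len(b) else 0, b[:,0].min() if len(b) else 0,b[:,0].max() if len(b) else 0)
E
```

```text
top knob 62 [ 0.53472929 -0.25924411  0.10632167] ((0.5347913503646851, -0.259751558303833), (0.032675422728061676, 0.013466700911521912), 72.4227294921875)
tube 164 [ 0.5573937  -0.18300402  0.1026362 ] ang 72.0200141392164
tube 164 [ 0.5631077  -0.16608611  0.10408326] ang 71.85580970659404
0.127 0.07996184694399093
handle rect ((0.5723196864128113, 0.35084545612335205), (0.015533889643847942, 0.0820239931344986), 8.758951187133789)
0.17 18 [0.59954199 0.16977368 0.05327938] 0.596453407355684 0.6055522784512571
0.19 20 [0.59653229 0.18760833 0.05389867] 0.5934484999702417 0.6023709891407769
0.23 21 [0.59084987 0.22986962 0.05428905] 0.5854258007095805 0.5968519312575462
0.25 17 [0.58803628 0.25012771 0.05382285] 0.5825705602984868 0.5910161163951894
scene knob 43 [ 0.53842449 -0.25818521  0.10553459] ((0.5361326932907104, -0.25809967517852783), (0.03416377305984497, 0.015127137303352356), 71.68608093261719)
tube 141 [ 0.55758281 -0.18048983  0.10338846] ang 72.60097272659995
tube 141 [ 0.55864705 -0.16614158  0.10541768] ang 75.1763419238997
0.125 0.08114413901226777
handle rect ((0.5757829546928406, 0.35131147503852844), (0.018871935084462166, 0.08318407088518143), 9.556645393371582)
0.17 23 [0.60379345 0.17052106 0.05369222] 0.5973564198503676 0.6064655242104128
0.19 23 [0.59890538 0.18902158 0.05359345] 0.5930382750293476 0.6029163446202863
0.23 26 [0.59356072 0.22985657 0.05340125] 0.5860983928942862 0.5987747329387259
0.25 24 [0.59180988 0.2507582  0.05420753] 0.5860747752020998 0.5945187636390232
```

>>> {"api": "drive_tool", "payload": {
  "moves": [
    [0,0,0,-1,0],
    [0,0,0,-1,0],
    [0,0,0,-1,0],
    [0,0,0,-1,0],
    [0,0,0,-1,0],
    [0,0,0,-0.6,0]
  ]
}}

```text
t: 0.7
ee_pos: [0.263, -0.594, 0.1702]
tool_rot: [0.808, 0.59, 0.0, -0.001]
ft_force: [-0.3, 1.0, -0.4]
gripper_width: 0.0496
finger_force: 0.0
```

```bash
cat > go.py <<'E'
# go.py x y z phi_deg : distance to go in tool units
from h import *;import sys
s=observe();x,y,z,w=s["tool_rot"]
from scipy.spatial.transform import Rotation as Ro
R=Ro.from_quat(s["tool_rot"]).as_matrix();ph=np.degrees(np.arctan2(R[1,0],R[0,0]))
print("t %.2f"%s["t"],"tcp",np.round(s["ee_pos"],4),"phi %.2f"%ph,"tilt",np.round(R[:,2],4),"F",np.round(s["ft_force"],2),"w %.4f ff %.1f"%(s["gripper_width"],s["finger_force"]),"j",np.round(s["joints"],2))
if len(sys.argv)>1:
    T=np.array([float(a) for a in sys.argv[1:4]]);print("units",np.round(R.T@(T-s["ee_pos"])/.03,3))
    if len(sys.argv)>4: print("turn",round(-np.radians(float(sys.argv[4])-ph)/.15,3))
E
python3 go.py .5345 -.258 .17 72
```

```text
t 0.70 tcp [ 0.263  -0.594   0.1702] phi 72.28 tilt [-3.0e-04  1.1e-03 -1.0e+00] F [-0.31  0.99 -0.35] w 0.0496 ff 0.0 j [-1.33  0.25  1.56 -0.    1.34 -1.02]
units [13.423  5.21   0.016]
turn 0.032
```

>>> {"api": "drive_tool", "payload": {
  "moves": [
    [0.9,0.35,0,0,0],
    [1,0.38,0,0,0],
    [1,0.38,0,0,0],
    [1,0.38,0,0,0],
    [1,0.38,0,0,0],
    [1,0.38,0,0,0],
    [1,0.38,0,0,0],
    [1,0.38,0,0,0],
    [1,0.38,0,0,0],
    [1,0.38,0,0,0],
    [1,0.38,0,0,0],
    [1,0.38,0,0,0]
  ]
}}

```text
t: 1.9
ee_pos: [0.5031, -0.2954, 0.1704]
tool_rot: [0.809, 0.588, -0.0, -0.0]
ft_force: [0.3, -0.0, 0.1]
gripper_width: 0.047
finger_force: 0.0
```

>>> {"api": "drive_tool", "payload": {
  "moves": [
    [1,0.38,0,0,0],
    [0.52,0.3,0,0,0],
    [0,0,0,0,0],
    [0,0,0,0,0]
  ]
}}

```text
t: 2.3
ee_pos: [0.5357, -0.2597, 0.1704]
tool_rot: [0.809, 0.588, -0.0, -0.0]
ft_force: [0.4, 0.2, 0.6]
gripper_width: 0.0469
finger_force: 0.0
```

```bash
python3 go.py .5345 -.258 .084 72; python3 - <<'E'
from h import *
f=grab_frame("scene");save("s1.png",f,(110,240,110,300),4)
E
```

```text
t 2.30 tcp [ 0.5357 -0.2597  0.1704] phi 72.04 tilt [-9.e-04  2.e-04 -1.e+00] F [0.45 0.19 0.59] w 0.0469 ff 0.0 j [-0.64  0.12  1.7  -0.    1.32 -0.33]
units [ 0.043 -0.054  2.88 ]
turn 0.004
```

View pics/s1.png

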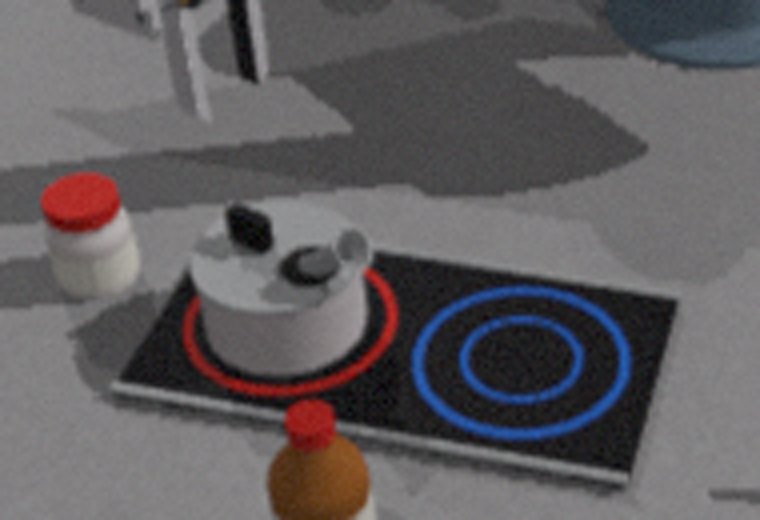

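Fingers at (230,95) hang above the knob (250,228); tube mouth at (352,250). Descend and grip.

>>> {"api": "drive_tool", "payload": {
  "moves": [
    [0.04,-0.05,0.6,0,0],
    [0,0,0.8,0,0],
    [0,0,0.8,0,0],
    [0,0,0.5,0,0],
    [0,0,0.15,0,0],
    [0,0,0,0,1],
    [0,0,0,0,1],
    [0,0,0,0,1],
    [0,0,0,0,1],
    [0,0,0,0,1]
  ],
  "squeeze": 15
}}

```text
t: 3.35
ee_pos: [0.5355, -0.2583, 0.086]
tool_rot: [0.809, 0.588, 0.0, 0.001]
ft_force: [0.4, -0.0, 0.0]
gripper_width: 0.0106
finger_force: 0.0
```

```bash
python3 go.py; python3 - <<'E'
from meas import *
f=grab_frame("scene");P=cloud(f)
H,S,V=masks(f)
m=(abs(P[...,0]-.54)<.1)&(P[...,1]<-.1)&(P[...,1]>-.32)&(abs(P[...,2]-.077)<.004)&(V>120)
print(cv2.minEnclosingCircle(P[m][:,:2].astype(np.float32)))
E
```

```text
t 3.35 tcp [ 0.5355 -0.2583  0.086 ] phi 72.02 tilt [ 9.e-04 -6.e-04 -1.e+00] F [ 0.41 -0.01  0.03] w 0.0106 ff 0.0 j [-0.64  0.21  1.77  0.    1.17 -0.33]
((0.5397945046424866, -0.23928773403167725), 0.06372452527284622)
```

```bash
python3 - <<'E'
from h import *
f=grab_frame("scene");g=grab_frame("top")
a=cv2.resize(f["frame"][110:220,110:240],None,fx=3,fy=3,interpolation=2);b=cv2.resize(g["frame"][150:260,280:410],None,fx=3,fy=3,interpolation=2)
cv2.imwrite("pics/s2.png",np.hstack([a,b])[:,:,::-1])
s=observe();print(s["gripper_width"],s["finger_force"])
E
```

```text
0.0008714519877700684 0.0
```

View pics/s2.png

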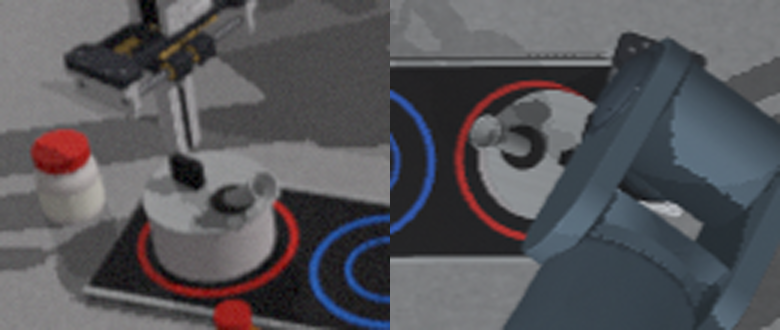

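```bash
python3 - <<'E'
from h import *
f=grab_frame("scene");P=cloud(f);s=observe()
M=np.linalg.inv(f["cam_to_world"])
for p in(s["ee_pos"],[.5345,-.258,.107]):
    c=M@np.r_[p,1];print("proj",f["cx"]+f["fx"]*c[0]/-c[2],f["cy"]-f["fy"]*c[1]/-c[2])
for v in range(146,172,2):
    print(v,[tuple(np.round(P[v,u]*1000).astype(int)) for u in (168,171,174,177)],[int(f["frame"][v,u].mean()) for u in (168,171,174,177)])
E
```

```text
proj 172.5511492851278 168.32825509628475
proj 171.6926626520966 162.35837668252503
146 [(np.int64(547), np.int64(-254), np.int64(174)), (np.int64(535), np.int64(-252), np.int64(166)), (np.int64(526), np.int64(-247), np.int64(160)), (np.int64(320), np.int64(-340), np.int64(0))] [149, 96, 134, 96]
148 [(np.int64(550), np.int64(-254), np.int64(170)), (np.int64(536), np.int64(-252), np.int64(160)), (np.int64(524), np.int64(-249), np.int64(152)), (np.int64(330), np.int64(-336), np.int64(-1))] [129, 93, 148, 72]
150 [(np.int64(552), np.int64(-254), np.int64(164)), (np.int64(540), np.int64(-251), np.int64(156)), (np.int64(528), np.int64(-248), np.int64(148)), (np.int64(341), np.int64(-332), np.int64(-1))] [106, 109, 150, 68]
152 [(np.int64(551), np.int64(-255), np.int64(157)), (np.int64(541), np.int64(-251), np.int64(150)), (np.int64(530), np.int64(-248), np.int64(143)), (np.int64(349), np.int64(-329), np.int64(-3))] [101, 139, 147, 75]
154 [(np.int64(548), np.int64(-258), np.int64(147)), (np.int64(543), np.int64(-252), np.int64(144)), (np.int64(531), np.int64(-249), np.int64(136)), (np.in
[... 1063 characters left out ...]
)), (np.int64(531), np.int64(-244), np.int64(101))] [18, 32, 32, 114]
166 [(np.int64(539), np.int64(-269), np.int64(95)), (np.int64(543), np.int64(-258), np.int64(100)), (np.int64(543), np.int64(-248), np.int64(102)), (np.int64(537), np.int64(-242), np.int64(99))] [17, 14, 13, 58]
168 [(np.int64(536), np.int64(-272), np.int64(85)), (np.int64(541), np.int64(-260), np.int64(91)), (np.int64(545), np.int64(-248), np.int64(96)), (np.int64(538), np.int64(-243), np.int64(92))] [20, 13, 19, 45]
170 [(np.int64(535), np.int64(-273), np.int64(76)), (np.int64(540), np.int64(-261), np.int64(82)), (np.int64(544), np.int64(-250), np.int64(88)), (np.int64(540), np.int64(-242), np.int64(86))] [56, 8, 17, 30]
```

```bash
python3 - <<'E'
from h import *
f=dict(np.load("scene0.npz"));P=cloud(f)
m=(abs(P[...,0]-.263)<.1)&(abs(P[...,1]+.594)<.1)&(P[...,2]>.08)
q=P[m];o=np.argsort(q[:,2])[:400:25];print(np.round(q[o],3))
f=grab_frame("scene");P=cloud(f);m=(abs(P[...,0]-.535)<.1)&(abs(P[...,1]+.258)<.1)&(P[...,2]>.114);q=P[m];o=np.argsort(q[:,2])[:120:8];print(np.round(q[o],3))
E
```

```text
[[ 0.289 -0.644  0.205]
 [ 0.25  -0.541  0.217]
 [ 0.294 -0.634  0.226]
 [ 0.284 -0.637  0.235]
 [ 0.249 -0.546  0.243]
 [ 0.245 -0.542  0.253]
 [ 0.247 -0.543  0.26 ]
 [ 0.277 -0.641  0.269]
 [ 0.294 -0.636  0.276]
 [ 0.294 -0.643  0.285]
 [ 0.25  -0.547  0.294]
 [ 0.318 -0.643  0.305]
 [ 0.27  -0.519  0.308]
 [ 0.244 -0.613  0.31 ]
 [ 0.274 -0.553  0.312]
 [ 0.314 -0.629  0.314]]
[[ 0.555 -0.18   0.114]
 [ 0.572 -0.179  0.117]
 [ 0.551 -0.177  0.122]
 [ 0.545 -0.25   0.125]
 [ 0.542 -0.251  0.13 ]
 [ 0.536 -0.25   0.132]
 [ 0.53  -0.249  0.135]
 [ 0.546 -0.263  0.137]
 [ 0.526 -0.247  0.14 ]
 [ 0.53  -0.248  0.143]
 [ 0.534 -0.249  0.145]
 [ 0.549 -0.257  0.148]
 [ 0.548 -0.26   0.15 ]
 [ 0.545 -0.252  0.153]
 [ 0.547 -0.263  0.155]]
```

The picture shows the closed fingertips ending ~36 mm above the reported TCP (tips at z≈0.122, knob top 0.107): the reported TCP is offset in z. I open, go lower by that much, and regrip while watching the force.

>>> {"api": "drive_tool", "payload": {
  "moves": [
    [0,0,0,0,0],
    [0,0,0,0,0],
    [0,0,0,0,0],
    [0,0,0,0,0],
    [0,0,0,0,0],
    [0,0,0,0,0],
    [0,0,0.5,0,0],
    [0,0,0.4,0,0],
    [0,0,0.2,0,0],
    [0,0,0.1,0,0],
    [0,0,0,0,0]
  ]
}}

```text
t: 4.7
ee_pos: [0.5347, -0.2578, 0.0485]
tool_rot: [0.809, 0.588, -0.0, -0.001]
ft_force: [0.6, 0.7, 0.2]
gripper_width: 0.0472
finger_force: 0.0
```

>>> {"api": "drive_tool", "payload": {
  "moves": [
    [0,0,0.1,0,1],
    [0,0,0,0,1],
    [0,0,0,0,1],
    [0,0,0,0,1],
    [0,0,0,0,1],
    [0,0,0,0,1],
    [0,0,0,0,1]
  ],
  "squeeze": 15
}}

```text
t: 5.4
ee_pos: [0.535, -0.2581, 0.0466]
tool_rot: [0.809, 0.588, -0.0, -0.0]
ft_force: [-2.0, 0.6, 2.0]
gripper_width: 0.0142
finger_force: 14.9
```

```bash
python3 go.py; python3 - <<'E'
from meas import *
f=grab_frame("scene");P=cloud(f)
H,S,V=masks(f)
m=(abs(P[...,0]-.54)<.1)&(P[...,1]<-.1)&(P[...,1]>-.32)&(abs(P[...,2]-.077)<.004)&(V>120)
print(cv2.minEnclosingCircle(P[m][:,:2].astype(np.float32)))
E
```

```text
t 5.40 tcp [ 0.535  -0.2581  0.0466] phi 72.03 tilt [-4.e-04 -0.e+00 -1.e+00] F [-1.96  0.56  1.96] w 0.0142 ff 14.9 j [-0.64  0.26  1.79 -0.    1.1  -0.33]
((0.540956974029541, -0.237965926527977), 0.06342287361621857)
```

>>> {"api": "drive_tool", "payload": {
  "moves": [
    [0.1,-0.033,0,0,1],
    [0.2,-0.067,0,0,1],
    [0.3,-0.1,0,0,1],
    [0.3,-0.1,0,0,1],
    [0.3,-0.1,0,0,1],
    [0.3,-0.1,0,0,1],
    [0.3,-0.1,0,0,1],
    [0.3,-0.1,0,0,1],
    [0.3,-0.1,0,0,1],
    [0.3,-0.1,0,0,1]
  ]
}}

```text
t: 6.45
ee_pos: [0.5346, -0.1721, 0.0466]
tool_rot: [0.809, 0.588, 0.0, 0.0]
ft_force: [0.0, -4.3, 2.8]
gripper_width: 0.0136
finger_force: 14.9
```

>>> {"api": "drive_tool", "payload": {
  "moves": [
    [0.3,-0.1,0,0,1],
    [0.3,-0.1,0,0,1],
    [0.3,-0.1,0,0,1],
    [0.3,-0.1,0,0,1],
    [0.3,-0.1,0,0,1],
    [0.3,-0.1,0,0,1],
    [0.3,-0.1,0,0,1],
    [0.3,-0.1,0,0,1],
    [0.2,-0.07,0,0,1],
    [0.1,-0.03,0,0,1],
    [0.05,-0.01,0,0,1],
    [0,0,0,0,1]
  ]
}}

```text
t: 7.65
ee_pos: [0.534, -0.0855, 0.0466]
tool_rot: [0.809, 0.588, 0.0, -0.0]
ft_force: [-0.1, -2.9, 5.5]
gripper_width: 0.014
finger_force: 14.9
```

```bash
python3 go.py .5335 -.0771 .0466; python3 - <<'E'
from meas import *
f=grab_frame("scene");P=cloud(f)
H,S,V=masks(f)
m=(abs(P[...,0]-.54)<.1)&(P[...,1]<.06)&(P[...,1]>-.18)&(abs(P[...,2]-.077)<.004)&(V>110)
print(cv2.minEnclosingCircle(P[m][:,:2].astype(np.float32)),blue(f))
E
```

```text
t 7.65 tcp [ 0.534  -0.0855  0.0466] phi 72.02 tilt [-2.e-04  2.e-04 -1.e+00] F [-0.1  -2.95  5.46] w 0.0140 ff 14.9 j [-0.37  0.14  1.92  0.    1.08 -0.05]
units [ 0.263 -0.102  0.   ]
((0.5396248698234558, -0.06663448363542557), 0.06417329609394073) (array([ 0.54012877, -0.05528897]), 298, np.float64(0.07616036471199668))
```

>>> {"api": "drive_tool", "payload": {
  "moves": [
    [0.15,-0.05,0,0,1],
    [0.14,-0.05,0,0,1],
    [0,0,0,0,1],
    [0,0,0,0,0.3],
    [0,0,0,0,0.2],
    [0,0,0,0,0.2],
    [0,0,0,0,0.2],
    [0,0,0,0,0.2]
  ]
}}

```text
t: 8.5
ee_pos: [0.5335, -0.0764, 0.046]
tool_rot: [0.809, 0.588, -0.0, -0.0]
ft_force: [0.8, -0.1, 0.1]
gripper_width: 0.0373
finger_force: 0.0
```

>>> {"api": "drive_tool", "payload": {
  "moves": [
    [0,0,-0.3,0,0.2],
    [0,0,-0.6,0,0.2],
    [0,0,-1,0,0.2],
    [0,0,-1,0,0],
    [0,0,-1,0,0],
    [0,0,-1,0,0],
    [-1,0,0,0,0],
    [-1,0,0,0,0],
    [-1,0,0,0,0],
    [-1,0,0,0,0],
    [-1,0,0,0,0],
    [-1,0,0,0,0]
  ]
}}

```text
t: 9.7
ee_pos: [0.4778, -0.249, 0.1942]
tool_rot: [0.809, 0.588, 0.0, 0.0]
ft_force: [-0.8, -0.1, -0.0]
gripper_width: 0.0472
finger_force: 0.0
```

```bash
python3 go.py; cat > pot.py <<'E'
from meas import *
def pot(show=True):
  for n in("scene","top"):
    f=grab_frame(n);P=cloud(f);H,S,V=masks(f);np.savez(n+"1.npz",**f)
    reg=(abs(P[...,0]-.54)<.1)&(P[...,1]<.06)&(P[...,1]>-.18)
    m=reg&(abs(P[...,2]-.077)<.004)&(V>110)
    (cx,cy),r=cv2.minEnclosingCircle(P[m][:,:2].astype(np.float32))
    k=reg&(V<75)&(abs(P[...,2]-.107)<.006);kr=cv2.minAreaRect(P[k][:,:2].astype(np.float32)) if k.sum()>4 else 0
    t=reg&(P[...,2]>.085)&(P[...,2]<.14)&(P[...,1]>cy+.01);q=P[t]
    d=q.mean(0)[:2]-[cx,cy] if len(q) else [0,0]
    print(n,"lid",cx,cy,r,"knob",kr,"tube",q.mean(0),len(q),np.degrees(np.arctan2(d[1],d[0])))
    try: print(blue(f))
    except Exception as e: print(e)
if __name__=="__main__": pot()
E
python3 pot.py
```

```text
t 9.70 tcp [ 0.4778 -0.249   0.1942] phi 72.01 tilt [ 9.e-04 -5.e-04 -1.e+00] F [-0.85 -0.07 -0.04] w 0.0472 ff 0.0 j [-0.69 -0.04  1.82  0.    1.36 -0.38]
scene lid 0.5398344993591309 -0.05455923452973366 0.0649256780743599 knob ((0.5467627048492432, -0.04653113707900047), (0.09704896062612534, 0.011767824180424213), 71.97881317138672) tube [ 0.5591428  -0.00115991  0.10288151] 153 70.12085881401096
(array([ 0.53970974, -0.05540884]), 304, np.float64(0.07634157103568577))
top lid 0.5397794842720032 -0.05772491544485092 0.06148358806967735 knob ((0.5436217784881592, -0.040871284902095795), (0.11015509814023972, 0.014583665877580643), 75.8968276977539) tube [ 0.5574374  -0.00419391  0.10252231] 168 71.74417425220989
(array([ 0.53901322, -0.05587319]), 419, np.float64(0.07630915533382049))
```

>>> {"api": "drive_tool", "payload": {
  "moves": [
    [0,0,0,-1,0],
    [0,0,0,-1,0],
    [0,0,0,-1,0],
    [0,0,0,-0.1,0]
  ]
}}

```text
t: 10.2
ee_pos: [0.4785, -0.2471, 0.1938]
tool_rot: [0.651, 0.759, 0.0, 0.0]
ft_force: [-0.0, -0.5, 0.8]
gripper_width: 0.0469
finger_force: 0.0
```

```bash
python3 go.py .575 .3436 .12 98.6
```

```text
t 10.20 tcp [ 0.4785 -0.2471  0.1938] phi 98.71 tilt [ 5.e-04  1.e-04 -1.e+00] F [-0.   -0.53  0.84] w 0.0469 ff 0.0 j [-0.69 -0.04  1.82  0.    1.36 -0.84]
units [18.976  6.161  2.465]
turn 0.013
```

>>> {"api": "drive_tool", "payload": {
  "moves": [
    [1,0.32,0,0,0],
    [1,0.32,0,0,0],
    [1,0.32,0,0,0],
    [1,0.32,0,0,0],
    [1,0.32,0,0,0],
    [1,0.32,0,0,0],
    [1,0.32,0,0,0],
    [1,0.32,0,0,0],
    [1,0.32,0,0,0],
    [1,0.32,0,0,0],
    [1,0.32,0,0,0],
    [1,0.32,0,0,0]
  ]
}}

```text
t: 11.4
ee_pos: [0.5378, 0.1274, 0.1938]
tool_rot: [0.653, 0.758, 0.0, 0.0]
ft_force: [0.4, -0.4, 0.1]
gripper_width: 0.0467
finger_force: 0.0
```

>>> {"api": "drive_tool", "payload": {
  "moves": [
    [1,0.32,0,0,0],
    [1,0.32,0,0,0],
    [1,0.32,0,0,0],
    [1,0.32,0.3,0,0],
    [1,0.32,0.6,0,0],
    [1,0.32,0.8,0,0],
    [0.98,0.4,0.77,0,0],
    [0,0,0,0,0],
    [0,0,0,0,0]
  ]
}}

```text
t: 12.3
ee_pos: [0.5745, 0.3435, 0.1188]
tool_rot: [0.652, 0.758, -0.001, -0.0]
ft_force: [0.4, -1.1, -0.6]
gripper_width: 0.0475
finger_force: 0.0
```

```bash
python3 go.py .575 .3436 -.005 98.6;python3 - <<'E'
from meas import *
f=grab_frame("scene");P=cloud(f);H,S,V=masks(f)
o=(H>5)&(H<20)&(S>150)&(V>80)&(P[...,1]>.28)&(P[...,1]<.42)&(P[...,0]<.62)&(P[...,2]>.045)&(P[...,0]>.54)&(P[...,2]<.08)
v,u=np.nonzero(o);print(o.sum(),cv2.minAreaRect(P[o][:,:2].astype(np.float32)),P[o].max(0))
m=(abs(P[...,0]-.575)<.1)&(abs(P[...,1]-.344)<.06)&(P[...,2]>.085)&(P[...,2]<.21);q=P[m];print(np.round(q[np.argsort(q[:,2])[:100:8]],3))
save("s3.png",f,(150,280,280,430),5)
E
```

```text
t 12.30 tcp [0.5745 0.3435 0.1188] phi 98.63 tilt [-1.3e-03 -6.0e-04 -1.0e+00] F [ 0.41 -1.06 -0.63] w 0.0475 ff 0.0 j [ 0.37  0.34  1.54 -0.    1.26  0.22]
units [4.000e-03 2.400e-02 4.125e+00]
turn 0.003
254 ((0.5768486261367798, 0.34092479944229126), (0.02083686739206314, 0.10546903312206268), 14.167683601379395) [0.59960508 0.39410382 0.06693247]
[[0.549 0.332 0.152]
 [0.545 0.349 0.156]
 [0.55  0.34  0.159]
 [0.551 0.335 0.162]
 [0.552 0.337 0.163]
 [0.611 0.346 0.165]
 [0.552 0.336 0.166]
 [0.602 0.337 0.168]
 [0.55  0.343 0.169]
 [0.611 0.34  0.17 ]
 [0.61  0.354 0.172]
 [0.61  0.342 0.173]
 [0.611 0.344 0.175]]
```

View pics/s3.png

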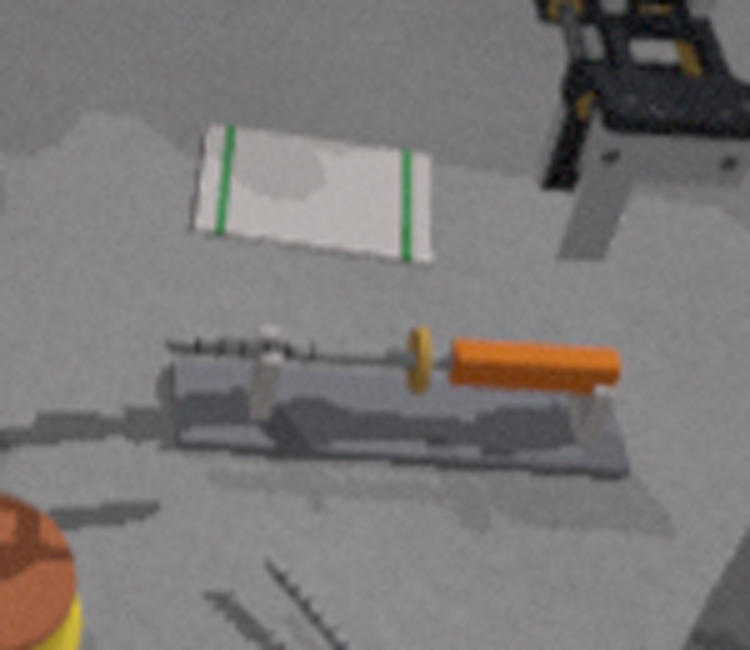

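Fingers (570,220) hang over the handle (535,362); the collar is at (418,360) and the shank rests in the front post (268,345). Descend and grip.

>>> {"api": "drive_tool", "payload": {
  "moves": [
    [0,0,0.8,0,0],
    [0,0,1,0,0],
    [0,0,1,0,0],
    [0,0,0.7,0,0],
    [0,0,0.35,0,0],
    [0,0,0.2,0,0],
    [0,0,0,0,1],
    [0,0,0,0,1],
    [0,0,0,0,1],
    [0,0,0,0,1],
    [0,0,0,0,1],
    [0,0,0,0,1]
  ],
  "squeeze": 8
}}

```text
t: 13.55
ee_pos: [0.5756, 0.3432, -0.0013]
tool_rot: [0.652, 0.758, 0.0, 0.0]
ft_force: [-2.1, -1.4, 3.8]
gripper_width: 0.0161
finger_force: 8.0
```

```bash
python3 go.py
```

```text
t 13.55 tcp [ 0.5756  0.3432 -0.0013] phi 98.65 tilt [ 7.e-04  4.e-04 -1.e+00] F [-2.07 -1.43  3.84] w 0.0161 ff 8.0 j [0.37 0.48 1.59 0.   1.07 0.22]
```

>>> {"api": "drive_tool", "payload": {
  "moves": [
    [0,0,-0.3,0,1],
    [0,0,-0.6,0,1],
    [0,0,-1,0,1],
    [0,0,-1,0,1],
    [0,0,-1,0,1],
    [0,0,-1,0,1],
    [0,0,-0.6,0,1],
    [0,0,-0.3,0,1],
    [0,0,0,0,1]
  ]
}}

```text
t: 14.45
ee_pos: [0.5761, 0.3432, 0.174]
tool_rot: [0.652, 0.758, 0.002, 0.001]
ft_force: [0.1, 0.0, -1.1]
gripper_width: 0.0158
finger_force: 8.0
```

```bash
cat > rod.py <<'E'
from meas import *
from scipy.spatial.transform import Rotation as Ro
def rod(verbose=True):
    # rod axis from brass/orange/shank points in the vertical plane of the tool x axis
    s=observe();R=Ro.from_quat(s["tool_rot"]).as_matrix();e=R[:,0].copy();e[2]=0;e/=np.linalg.norm(e)
    g=s["ee_pos"]+[0,0,.034+.019]; n=np.array([-e[1],e[0],0])
    for nm in("scene","top"):
        f=grab_frame(nm);P=cloud(f);H,S,V=masks(f);D=P-g
        a=-(D@e);b=D@n;h=D[...,2]   # a: towards tip (tip along -tool x)
        near=(abs(b)<.02)&(a>-.08)&(a<.23)&(h<.1)&(h>-.2)&(P[...,2]>.02)
        o=near&(H>5)&(H<20)&(S>150)&(V>70)&(np.hypot(a,h)<.07)
        c=near&(H>17)&(H<32)&(S>90)&(np.hypot(a,h)<.09)&(np.hypot(a,h)>.03)
        sh=near&(S<70)&(a>.02)&(np.hypot(a,h)>.075)&(np.hypot(a,h)<.2)&(abs(b)<.012)&~((a<.05)&(h>.05))
        print(nm,"n",o.sum(),c.sum(),sh.sum())
        for lab,m in(("handle",o),("collar",c),("shank",sh)):
            if m.sum()>4: print("  ",lab,"a %.4f h %.4f b %.4f"%(a[m].mean(),h[m].mean(),b[m].mean()),"ang from grip %.1f"%np.degrees(np.arctan2(-h[m].mean(),a[m].mean())),"reach %.3f"%np.hypot(a[m],h[m]).max())
        if sh.sum()>8:
            pa=np.polyfit(a[sh],h[sh],1) if np.ptp(a[sh])>np.ptp(h[sh]) else None
            print("   slope",None if pa is None else (np.degrees(np.arctan(-pa[0])),pa[1]))
        np.savez(nm+"2.npz",**f)
if __name__=="__main__": rod()
E
python3 go.py;python3 rod.py
```

```text
t 14.45 tcp [0.5761 0.3432 0.174 ] phi 98.66 tilt [ 0.0032  0.0012 -1.    ] F [ 0.08  0.01 -1.07] w 0.0158 ff 8.0 j [ 0.37  0.29  1.5  -0.    1.35  0.22]
scene n 287 58 197
   handle a -0.0045 h 0.0030 b -0.0056 ang from grip -146.0 reach 0.056
   collar a 0.0521 h 0.0054 b -0.0080 ang from grip -6.0 reach 0.057
   shank a 0.1289 h 0.0008 b -0.0019 ang from grip -0.4 reach 0.183
   slope (np.float64(-0.04553903778473886), np.float64(0.0006963941402645019))
top n 98 70 193
   handle a 0.0192 h 0.0065 b 0.0020 ang from grip -18.7 reach 0.036
   collar a 0.0531 h 0.0059 b 0.0027 ang from grip -6.4 reach 0.058
   shank a 0.1296 h 0.0001 b 0.0021 ang from grip -0.0 reach 0.184
   slope (np.float64(0.13882241059866965), np.float64(0.0003679695224225585))
```

>>> {"api": "drive_tool", "payload": {
  "moves": [
    [0,0,0,0,1],
    [0,0,0,0,1]
  ],
  "squeeze": 3
}}

```text
t: 14.75
ee_pos: [0.5745, 0.3426, 0.1702]
tool_rot: [0.652, 0.758, -0.001, -0.001]
ft_force: [0.4, 0.8, -1.2]
gripper_width: 0.0157
finger_force: 3.0
```

```bash
python3 go.py;python3 rod.py
```

```text
t 14.75 tcp [0.5745 0.3426 0.1702] phi 98.65 tilt [-2.4e-03 -9.0e-04 -1.0e+00] F [ 0.39  0.79 -1.17] w 0.0157 ff 3.0 j [0.37 0.29 1.5  0.   1.35 0.22]
scene n 275 58 200
   handle a -0.0058 h 0.0031 b -0.0057 ang from grip -152.0 reach 0.056
   collar a 0.0522 h 0.0056 b -0.0082 ang from grip -6.1 reach 0.056
   shank a 0.1295 h -0.0002 b -0.0024 ang from grip 0.1 reach 0.184
   slope (np.float64(0.6197065595001027), np.float64(0.0011946879806528333))
top n 101 67 194
   handle a 0.0191 h 0.0087 b 0.0008 ang from grip -24.5 reach 0.036
   collar a 0.0527 h 0.0081 b 0.0011 ang from grip -8.7 reach 0.058
   shank a 0.1292 h 0.0010 b 0.0005 ang from grip -0.5 reach 0.183
   slope (np.float64(0.7803331471187276), np.float64(0.002803639501195759))
```

>>> {"api": "drive_tool", "payload": {
  "moves": [
    [0,0,-0.8,0,1],
    [0,0,0.8,0,1],
    [0,0,-0.8,0,1],
    [0,0,0.8,0,1],
    [0,0,-0.8,0,1],
    [0,0,0.8,0,1],
    [0,0,-0.8,0,1],
    [0,0,0.8,0,1],
    [0,0,0,0,1],
    [0,0,0,0,1]
  ]
}}

```text
t: 15.85
ee_pos: [0.5745, 0.3426, 0.1707]
tool_rot: [0.652, 0.758, -0.001, -0.001]
ft_force: [0.1, -0.5, -0.5]
gripper_width: 0.016
finger_force: 3.0
```

```bash
python3 go.py .56 .34 .17 72;python3 rod.py
```

```text
t 15.85 tcp [0.5745 0.3426 0.1707] phi 98.65 tilt [-2.4e-03 -9.0e-04 -1.0e+00] F [ 0.11 -0.49 -0.47] w 0.0160 ff 3.0 j [0.37 0.29 1.5  0.   1.35 0.22]
units [-0.013 -0.489  0.023]
turn 3.101
scene n 187 41 179
   handle a 0.0059 h -0.0031 b -0.0064 ang from grip 27.6 reach 0.054
   collar a 0.0449 h -0.0252 b -0.0093 ang from grip 29.3 reach 0.056
   shank a 0.1044 h -0.0742 b -0.0021 ang from grip 35.4 reach 0.185
   slope (np.float64(35.117673087104144), np.float64(-0.000787600361183565))
top n 107 60 156
   handle a 0.0168 h -0.0014 b 0.0002 ang from grip 4.7 reach 0.034
   collar a 0.0443 h -0.0248 b 0.0015 ang from grip 29.3 reach 0.057
   shank a 0.1054 h -0.0726 b 0.0001 ang from grip 34.6 reach 0.184
   slope (np.float64(35.36705503676355), np.float64(0.0022002276385630877))
```

The ratcheting tilted the rod to 35° and its reach remains 0.185 (no slip). One gentler cycle for the rest.

>>> {"api": "drive_tool", "payload": {
  "moves": [
    [0,0,-0.65,0,1],
    [0,0,0.65,0,1],
    [0,0,0,0,1]
  ]
}}

```text
t: 16.25
ee_pos: [0.5743, 0.3425, 0.1705]
tool_rot: [0.652, 0.758, -0.001, -0.001]
ft_force: [-0.1, -0.4, -2.0]
gripper_width: 0.0157
finger_force: 3.0
```

```bash
python3 rod.py
```

```text
scene n 178 42 179
   handle a 0.0051 h -0.0029 b -0.0062 ang from grip 29.6 reach 0.054
   collar a 0.0435 h -0.0268 b -0.0088 ang from grip 31.6 reach 0.056
   shank a 0.1037 h -0.0750 b -0.0023 ang from grip 35.9 reach 0.185
   slope (np.float64(35.77603703925879), np.float64(-0.0002476506210866598))
top n 105 64 154
   handle a 0.0171 h -0.0026 b 0.0004 ang from grip 8.7 reach 0.034
   collar a 0.0440 h -0.0259 b 0.0014 ang from grip 30.4 reach 0.057
   shank a 0.1036 h -0.0727 b 0.0007 ang from grip 35.1 reach 0.185
   slope (np.float64(36.09986062306242), np.float64(0.002865966742817196))
```

>>> {"api": "drive_tool", "payload": {
  "moves": [
    [0,0,-0.8,0,1],
    [0,0,0.8,0,1],
    [0,0,0,0,1]
  ]
}}

```text
t: 16.65
ee_pos: [0.574, 0.3423, 0.17]
tool_rot: [0.652, 0.758, -0.002, -0.001]
ft_force: [-0.3, 0.0, -1.9]
gripper_width: 0.0161
finger_force: 3.0
```

```bash
python3 rod.py | grep slope
```

```text
slope (np.float64(36.566561583786104), np.float64(-0.00043319933273335383))
   slope (np.float64(36.81211636014664), np.float64(0.0024679693129363413))
```

>>> {"api": "drive_tool", "payload": {
  "moves": [
    [0,0,-0.7,0,1],
    [0,0,0.7,0,1],
    [0,0,-0.7,0,1],
    [0,0,0.7,0,1],
    [0,0,0,0,1]
  ]
}}

```text
t: 17.25
ee_pos: [0.5741, 0.3424, 0.1702]
tool_rot: [0.652, 0.758, -0.002, -0.001]
ft_force: [-0.1, -0.4, -1.9]
gripper_width: 0.0155
finger_force: 3.0
```

```bash
python3 rod.py | grep -E "slope|shank"
```

```text
shank a 0.0984 h -0.0817 b -0.0020 ang from grip 39.7 reach 0.183
   slope (np.float64(39.27235493377807), np.float64(-0.0012905212832526498))
   shank a 0.0988 h -0.0798 b 0.0006 ang from grip 38.9 reach 0.186
   slope (np.float64(39.76257007522439), np.float64(0.0024119325780619888))
```

>>> {"api": "drive_tool", "payload": {
  "moves": [
    [0,0,0,0,1],
    [0,0,-0.3,1,1],
    [0,0,-0.3,1,1],
    [0,0,-0.3,1,1],
    [0,0,-0.1,0.1,1],
    [0,0,0,0,1]
  ],
  "squeeze": 30
}}

```text
t: 17.95
ee_pos: [0.5757, 0.3431, 0.2028]
tool_rot: [0.808, 0.589, 0.001, 0.0]
ft_force: [0.2, -0.7, -1.5]
gripper_width: 0.0162
finger_force: 30.0
```

```bash
cat > mouth.py <<'E'
from meas import *
def mouth(files):
  for n in files:
    f=dict(np.load(n+".npz"));P=cloud(f).reshape(-1,3)
    for yaw in(71,73):
        c,s=np.cos(np.radians(yaw)),np.sin(np.radians(yaw))
        m=np.array([.5398+.0721*c,-.056+.0721*s,.1124]);u=np.array([.766*c,.766*s,.643]);l=np.array([-s,c,0]);w=np.cross(l,-u);w=w if w[2]>0 else -w
        D=P-m;a,b,h=D@u,D@l,D@w
        k=(np.hypot(b,h)<.024)&(abs(a)<.02)
        t=k&(a>-.012)&(a<.004)&(np.hypot(b,h)>.010)
        ext=k&(a>-.006)
        print(n,yaw,k.sum(),"a max %.4f"%np.percentile(a[k],97),"b range %.4f %.4f"%tuple(np.percentile(b[t],[2,98])),"h range %.4f %.4f"%tuple(np.percentile(h[t],[2,98])))
        st=(np.hypot(b,h)<.016)&(a>-.045)&(a<-.015);print("   tube b mean %.4f %.4f"%(b[st].mean(),b[k].mean()))
mouth(["scene1","top1"])
E
python3 mouth.py;python3 go.py;python3 rod.py
```

```text
scene1 71 99 a max 0.0017 b range -0.0157 0.0147 h range -0.0141 0.0154
   tube b mean -0.0049 0.0024
scene1 73 99 a max 0.0017 b range -0.0184 0.0125 h range -0.0143 0.0156
   tube b mean -0.0062 0.0001
top1 71 99 a max -0.0004 b range -0.0147 0.0149 h range -0.0147 0.0172
   tube b mean -0.0000 -0.0000
top1 73 99 a max -0.0003 b range -0.0171 0.0125 h range -0.0147 0.0172
   tube b mean -0.0008 -0.0023
t 17.95 tcp [0.5757 0.3431 0.2028] phi 72.16 tilt [ 1.6e-03  6.0e-04 -1.0e+00] F [ 0.19 -0.68 -1.49] w 0.0162 ff 30.0 j [ 0.37  0.27  1.47 -0.    1.4   0.68]
scene n 265 81 152
   handle a -0.0083 h 0.0053 b -0.0068 ang from grip -147.8 reach 0.054
   collar a 0.0387 h -0.0325 b -0.0046 ang from grip 40.0 reach 0.055
   shank a 0.0968 h -0.0814 b -0.0031 ang from grip 40.1 reach 0.182
   slope (np.float64(39.2426901432492), np.float64(-0.002304270543444986))
top n 152 74 169
   handle a 0.0106 h 0.0010 b 0.0004 ang from grip -5.5 reach 0.035
   collar a 0.0427 h -0.0302 b 0.0002 ang from grip 35.3 reach 0.058
   shank a 0.0991 h -0.0813 b -0.0003 ang from grip 39.4 reach 0.186
   slope (np.float64(39.63327391756386), np.float64(0.000799083865573879))
```

```bash
python3 go.py .6161 .1692 .2024 71.3
```

```text
t 18.05 tcp [0.5751 0.3428 0.2015] phi 72.13 tilt [-4.e-04 -1.e-04 -1.e+00] F [-0.34 -0.12 -0.93] w 0.0158 ff 30.0 j [0.37 0.27 1.47 0.   1.4  0.68]
units [-5.089  3.077 -0.03 ]
turn 0.096
```

>>> {"api": "drive_tool", "payload": {
  "moves": [
    [-0.3,0.2,0,0.1,1],
    [-0.6,0.36,0,0,1],
    [-0.7,0.42,0,0,1],
    [-0.7,0.42,0,0,1],
    [-0.7,0.42,0,0,1],
    [-0.7,0.42,0,0,1],
    [-0.6,0.36,0,0,1],
    [-0.5,0.3,0,0,1],
    [-0.29,0.18,0,0,1],
    [0,0,0,0,1],
    [0,0,0,0,1]
  ]
}}

```text
t: 19.15
ee_pos: [0.6134, 0.1688, 0.2016]
tool_rot: [0.813, 0.582, 0.0, -0.0]
ft_force: [-0.4, -0.5, -1.2]
gripper_width: 0.0159
finger_force: 30.0
```

```bash
cat > align.py <<'E'
from meas import *
# line of rod shank from both views versus mouth axis
yaw=71.3;c,s=np.cos(np.radians(yaw)),np.sin(np.radians(yaw))
m=np.array([.563,.0122,.1124]);u=np.array([.766*c,.766*s,.643]);l=np.array([-s,c,0]);w=np.array([-.643*c,-.643*s,.766])
for nm in("scene","top"):
    f=grab_frame(nm);np.savez(nm+"3.npz",**f);H,S,V=masks(f);P=cloud(f).reshape(-1,3);D=P-m;a,b,h=D@u,D@l,D@w
    k=(abs(b)<.025)&(abs(h)<.025)&(a>.006)&(a<.145)
    k&=~((a<.018)&(np.hypot(b,h)>.014))
    if k.sum()<5: print("few");continue
    cam=f["cam_to_world"][:3,3]-m;
    # surface -> axis: shift mean by ~0.8*5mm away from camera in the b,h plane
    v=np.array([cam@l,cam@w]);v/=np.hypot(*v)
    pb=np.polyfit(a[k],b[k],1);ph=np.polyfit(a[k],h[k],1)
    sh=-.004*v
    print(nm,k.sum(),"a min %.4f max %.4f"%(a[k].min(),a[k].max()),"at a=0: b %.4f h %.4f ; at a=.1: b %.4f h %.4f"%(pb[1]+sh[0],ph[1]+sh[1],pb[1]+.1*pb[0]+sh[0],ph[1]+.1*ph[0]+sh[1]),"shift",np.round(sh,4))
    q=np.sort(a[k]);print("   tip",np.round(q[:6],3))
E
python3 align.py; python3 go.py; python3 - <<'E'
from h import *
f=dict(np.load("scene3.npz"));g=dict(np.load("top3.npz"))
a=cv2.resize(f["frame"][110:240,190:320],None,fx=3,fy=3,interpolation=2);b=cv2.resize(g["frame"][130:260,200:330],None,fx=3,fy=3,interpolation=2)
cv2.imwrite("pics/s4.png",np.hstack([a,b])[:,:,::-1])
E
```

```text
scene 132 a min 0.0360 max 0.1446 at a=0: b 0.0027 h 0.0016 ; at a=.1: b 0.0031 h 0.0012 shift [ 0.0037 -0.0015]
   tip [0.036 0.037 0.037 0.037 0.038 0.038]
top 148 a min 0.0341 max 0.1444 at a=0: b 0.0022 h 0.0021 ; at a=.1: b 0.0023 h 0.0007 shift [-0.0003 -0.004 ]
   tip [0.034 0.034 0.034 0.036 0.036 0.038]
t 19.25 tcp [0.6133 0.1693 0.2017] phi 71.21 tilt [-2.e-04  2.e-04 -1.e+00] F [-0.83  0.64 -0.8 ] w 0.0158 ff 30.0 j [0.09 0.19 1.57 0.   1.39 0.42]
```

View pics/s4.png

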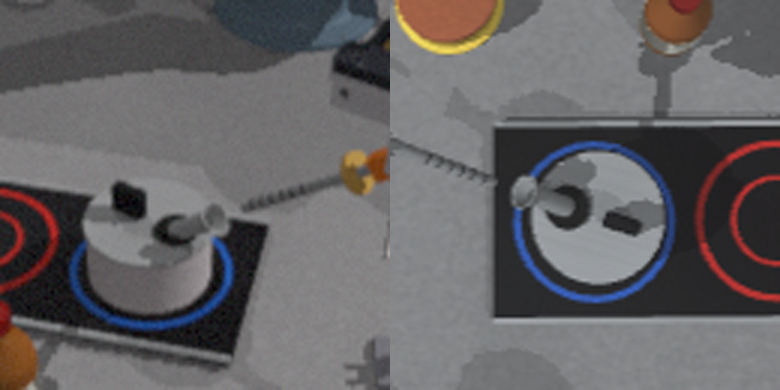

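Side and top views: the rod (330,175 / 440,165) points along the tube axis toward the mouth (213,218 / 523,190), about 35 mm away, 2 mm off sideways. Correct and enter.

>>> {"api": "drive_tool", "payload": {
  "moves": [
    [0.03,0.075,0.04,0,1],
    [0,0,0,0,1],
    [-0.25,0,0.21,0,1],
    [-0.3,0,0.252,0,1],
    [-0.3,0,0.252,0,1],
    [-0.3,0,0.252,0,1],
    [-0.15,0,0.126,0,1],
    [0,0,0,0,1]
  ],
  "squeeze": 12
}}

```text
t: 20.05
ee_pos: [0.6026, 0.131, 0.1668]
tool_rot: [0.814, 0.581, -0.001, -0.0]
ft_force: [0.2, 0.7, -0.5]
gripper_width: 0.0158
finger_force: 12.0
```

```bash
python3 go.py; python3 align.py; python3 pot.py | grep lid
```

```text
t 20.05 tcp [0.6026 0.131  0.1668] phi 71.08 tilt [-0.0016 -0.     -1.    ] F [ 0.19  0.73 -0.48] w 0.0158 ff 12.0 j [0.03 0.17 1.65 0.   1.32 0.36]
scene 255 a min 0.0065 max 0.1449 at a=0: b 0.0025 h -0.0003 ; at a=.1: b -0.0005 h 0.0000 shift [ 0.0037 -0.0015]
   tip [0.007 0.008 0.009 0.009 0.01  0.011]
top 234 a min 0.0079 max 0.1370 at a=0: b 0.0002 h -0.0010 ; at a=.1: b -0.0002 h 0.0013 shift [-0.0003 -0.004 ]
   tip [0.008 0.008 0.009 0.009 0.009 0.012]
scene lid 0.5407387614250183 -0.0583161823451519 0.06313946843147278 knob ((0.548011839389801, -0.039780545979738235), (0.1083923801779747, 0.013576654717326164), 72.03111267089844) tube [0.56339524 0.0041942  0.10923944] 173 70.07728833504841
top lid 0.5408417582511902 -0.05736275017261505 0.06187070906162262 knob ((0.5458928346633911, -0.04426328465342522), (0.10503188520669937, 0.01411222480237484), 70.1011962890625) tube [5.59134441e-01 3.23491303e-04 1.08634782e-01] 195 72.40583935267293
```

>>> {"api": "drive_tool", "payload": {
  "moves": [
    [-0.2,0,0.168,0,1],
    [-0.3,0,0.252,0,1],
    [-0.3,0,0.252,0,1],
    [-0.3,0,0.252,0,1],
    [0,0,0,0,1]
  ]
}}

```text
t: 20.75
ee_pos: [0.5912, 0.0993, 0.1381]
tool_rot: [0.814, 0.581, -0.001, -0.001]
ft_force: [0.2, 0.9, -1.3]
gripper_width: 0.0159
finger_force: 12.0
```

```bash
python3 go.py; python3 align.py; python3 pot.py | grep lid
```

```text
t 20.75 tcp [0.5912 0.0993 0.1381] phi 71.06 tilt [-3.3e-03 -2.0e-04 -1.0e+00] F [ 0.22  0.88 -1.32] w 0.0159 ff 12.0 j [-0.02  0.16  1.72 -0.    1.27  0.31]
scene 378 a min 0.0063 max 0.1447 at a=0: b 0.0031 h -0.0045 ; at a=.1: b -0.0034 h 0.0020 shift [ 0.0037 -0.0015]
   tip [0.006 0.007 0.007 0.008 0.008 0.012]
top 127 a min 0.0061 max 0.0757 at a=0: b 0.0016 h -0.0035 ; at a=.1: b -0.0027 h 0.0070 shift [-0.0003 -0.004 ]
   tip [0.006 0.008 0.009 0.009 0.01  0.01 ]
scene lid 0.5397100448608398 -0.05717046931385994 0.0640743300318718 knob ((0.5497450828552246, -0.03849637135863304), (0.11217731982469559, 0.011955082416534424), 70.91531372070312) tube [0.56349052 0.00436051 0.10936301] 169 68.86949845822993
top lid 0.5406755208969116 -0.057404063642024994 0.06180066987872124 knob ((0.5455192923545837, -0.043059416115283966), (0.10654529184103012, 0.012963753193616867), 71.6971664428711) tube [0.55912852 0.00083057 0.10905047] 194 72.41798307622177
```

>>> {"api": "drive_tool", "payload": {
  "moves": [
    [-0.2,0,0.168,0,1],
    [-0.3,0,0.252,0,1],
    [-0.3,0,0.252,0,1],
    [-0.3,0,0.252,0,1],
    [-0.2,0,0.168,0,1],
    [0,0,0,0,1]
  ]
}}

```text
t: 21.55
ee_pos: [0.579, 0.0628, 0.1061]
tool_rot: [0.814, 0.581, -0.001, -0.001]
ft_force: [-0.1, 0.3, -1.2]
gripper_width: 0.016
finger_force: 12.0
```

```bash
cat > col.py <<'E'
from meas import *
c,s=np.cos(np.radians(71.3)),np.sin(np.radians(71.3))
m=np.array([.563,.0122,.1124]);u=np.array([.766*c,.766*s,.643]);l=np.array([-s,c,0]);w=np.array([-.643*c,-.643*s,.766])
for nm in("scene","top"):
    f=grab_frame(nm);H,S,V=masks(f);D=cloud(f)-m;a,b,h=D@u,D@l,D@w
    k=(H>17)&(H<32)&(S>90)&(np.hypot(b,h)<.03)&(a>-.01)&(a<.14)
    o=(H>5)&(H<17)&(S>150)&(np.hypot(b,h)<.03)&(a>-.01)&(a<.2)
    print(nm,"collar n",k.sum(),"a mean %.4f, pct %s"%(a[k].mean(),np.round(np.percentile(a[k],[5,50,95]),4)) if k.sum() else "","handle a",np.round(np.percentile(a[o],[2,98]),4) if o.sum() else "")
E
python3 go.py; python3 col.py; python3 pot.py | grep lid
```

```text
t 21.55 tcp [0.579  0.0628 0.1061] phi 71.08 tilt [-2.1e-03  2.0e-04 -1.0e+00] F [-0.15  0.31 -1.21] w 0.0160 ff 12.0 j [-0.09  0.16  1.78 -0.    1.2   0.24]
scene collar n 81 a mean 0.0204, pct [0.0181 0.0201 0.0226] handle a [0.0376 0.1206]
top collar n 0  handle a 
scene lid 0.5396207571029663 -0.057563185691833496 0.06422866880893707 knob ((0.5513008832931519, -0.041962772607803345), (0.10643524676561356, 0.012864290736615658), 67.61150360107422) tube [0.56780734 0.01121911 0.11553482] 226 67.71646931099393
top lid 0.5401113033294678 -0.057314176112413406 0.061376526951789856 knob ((0.5491876602172852, -0.04179155081510544), (0.11084868013858795, 0.025544701144099236), 75.98048400878906) tube [ 0.55696023 -0.00527403  0.10509172] 144 72.05971390053944
```

>>> {"api": "drive_tool", "payload": {
  "moves": [
    [-0.12,0,0.1,0,1],
    [-0.12,0,0.1,0,1],
    [-0.1,0,0.084,0,1],
    [-0.06,0,0.05,0,1],
    [-0.04,0,0.034,0,1],
    [0,0,0,0,1]
  ]
}}

```text
t: 22.35
ee_pos: [0.5759, 0.0515, 0.0965]
tool_rot: [0.813, 0.582, 0.0, -0.0]
ft_force: [-0.9, 2.7, 0.3]
gripper_width: 0.0159
finger_force: 12.0
```

```bash
python3 go.py; python3 col.py; python3 pot.py | grep lid
```

```text
t 22.35 tcp [0.5759 0.0515 0.0965] phi 71.14 tilt [ 2.e-04  1.e-03 -1.e+00] F [-0.93  2.7   0.34] w 0.0159 ff 12.0 j [-0.11  0.16  1.8   0.    1.18  0.22]
scene collar n 74 a mean 0.0052, pct [0.002  0.0051 0.0074] handle a [0.0243 0.1064]
top collar n 0  handle a 
scene lid 0.5392246842384338 -0.056899577379226685 0.0623570941388607 knob ((0.5490654706954956, -0.04442425072193146), (0.10206665843725204, 0.013533341698348522), 70.9645767211914) tube [0.56752986 0.0070721  0.11277671] 196 66.13232190864825
top lid 0.5405874252319336 -0.057312022894620895 0.06167119741439819 knob ((0.5433338284492493, -0.04960799589753151), (0.09350897371768951, 0.013734805397689342), 71.23234558105469) tube [ 0.55284629 -0.01795121  0.09761068] 79 72.70088064521414
```

>>> {"api": "drive_tool", "payload": {
  "moves": [
    [-0.03,0,0.025,0,1],
    [-0.03,0,0.025,0,1],
    [0,0,0,0,1]
  ]
}}

```text
t: 22.85
ee_pos: [0.5768, 0.0504, 0.0965]
tool_rot: [0.813, 0.582, 0.002, 0.0]
ft_force: [0.2, 6.1, 6.1]
gripper_width: 0.0161
finger_force: 12.0
```

```bash
python3 go.py; python3 col.py; python3 pot.py | grep lid
```

```text
t 22.85 tcp [0.5768 0.0504 0.0965] phi 71.14 tilt [ 0.0038  0.0018 -1.    ] F [0.15 6.08 6.13] w 0.0161 ff 12.0 j [-0.11  0.16  1.8   0.    1.18  0.22]
scene collar n 69 a mean 0.0045, pct [0.0018 0.0046 0.007 ] handle a [0.0235 0.1057]
top collar n 0  handle a 
scene lid 0.5398207306861877 -0.05897762253880501 0.06294198334217072 knob ((0.5493232011795044, -0.043846357613801956), (0.09979262948036194, 0.010278036817908287), 70.38925170898438) tube [0.56811265 0.00608083 0.11262459] 197 66.4972575459716
top lid 0.5403826832771301 -0.05818474665284157 0.06129422038793564 knob ((0.53382807970047, -0.07881281524896622), (0.03259636089205742, 0.013800326734781265), 75.7350845336914) tube [ 0.55312181 -0.01844606  0.09738517] 73 72.22558450483655
```

>>> {"api": "drive_tool", "payload": {
  "moves": [
    [-0.02,0,0.03,0,1],
    [0,0,0,0,1]
  ]
}}

```text
t: 23.25
ee_pos: [0.5771, 0.0502, 0.0964]
tool_rot: [0.813, 0.582, 0.003, 0.0]
ft_force: [-0.7, 8.1, 9.1]
gripper_width: 0.0162
finger_force: 12.0
```

```bash
python3 go.py; python3 col.py; python3 pot.py | grep "top lid"
```

```text
t 23.25 tcp [0.5771 0.0502 0.0964] phi 71.14 tilt [ 0.0048  0.0023 -1.    ] F [-0.72  8.1   9.11] w 0.0162 ff 12.0 j [-0.11  0.16  1.8   0.    1.18  0.22]
scene collar n 71 a mean 0.0045, pct [0.0013 0.0047 0.0067] handle a [0.0216 0.1049]
top collar n 0  handle a 
top lid 0.5404914617538452 -0.05835040286183357 0.061480969190597534 knob ((0.5337705016136169, -0.07888943701982498), (0.03310480713844299, 0.013055789284408092), 71.46654510498047) tube [ 0.55283639 -0.01995138  0.09633652] 73 72.17789321798726
```

The collar is at the mouth and the axial force rises to 12 N without further motion: seated. Draw out.

>>> {"api": "drive_tool", "payload": {
  "moves": [
    [0.08,0,-0.08,0,1],
    [0.2,0,-0.168,0,1],
    [0.3,0,-0.252,0,1],
    [0.3,0,-0.252,0,1],
    [0.3,0,-0.252,0,1],
    [0.3,0,-0.252,0,1],
    [0.3,0,-0.252,0,1],
    [0.2,0,-0.168,0,1],
    [0,0,0,0,1]
  ]
}}

```text
t: 24.35
ee_pos: [0.595, 0.1059, 0.1452]
tool_rot: [0.813, 0.582, 0.001, 0.0]
ft_force: [0.5, -0.1, -0.8]
gripper_width: 0.0157
finger_force: 12.0
```

```bash
python3 go.py; python3 pot.py | grep "lid";python3 align.py
```

```text
t 24.35 tcp [0.595  0.1059 0.1452] phi 71.21 tilt [ 0.0017  0.     -1.    ] F [ 0.48 -0.14 -0.76] w 0.0157 ff 12.0 j [-0.01  0.16  1.7   0.    1.28  0.32]
scene lid 0.5411251783370972 -0.05729007348418236 0.06393186002969742 knob ((0.5506287813186646, -0.03963051736354828), (0.10986698418855667, 0.010187559761106968), 70.8936767578125) tube [0.5640121  0.00408373 0.10964227] 179 69.54899897414526
top lid 0.5407882332801819 -0.05817893147468567 0.06171226501464844 knob ((0.5455805659294128, -0.04366961494088173), (0.10768035054206848, 0.012877685017883778), 71.3795394897461) tube [0.56013711 0.0010222  0.10958899] 195 71.90090887818413
scene 325 a min 0.0070 max 0.1448 at a=0: b 0.0061 h -0.0026 ; at a=.1: b -0.0049 h 0.0013 shift [ 0.0037 -0.0015]
   tip [0.007 0.008 0.008 0.01  0.012 0.012]
top 148 a min 0.0076 max 0.0855 at a=0: b 0.0010 h -0.0017 ; at a=.1: b -0.0020 h 0.0041 shift [-0.0003 -0.004 ]
   tip [0.008 0.008 0.008 0.008 0.009 0.01 ]
```

>>> {"api": "drive_tool", "payload": {
  "moves": [
    [0.2,0,-0.168,0,1],
    [0.3,0,-0.252,0,1],
    [0.3,0,-0.252,0,1],
    [0.3,0,-0.252,0,1],
    [0.3,0,-0.252,0,1],
    [0.3,0,-0.252,0,1],
    [0.3,0,-0.252,0,1],
    [0.4,0,-0.3,0,1],
    [0.5,0,-0.3,0,1],
    [0.5,0,0,0,1],
    [0.5,0,0,0,1],
    [0,0,0,0,1]
  ]
}}

```text
t: 25.75
ee_pos: [0.6319, 0.2176, 0.2117]
tool_rot: [0.813, 0.583, -0.0, -0.0]
ft_force: [0.6, -0.3, -1.3]
gripper_width: 0.0158
finger_force: 12.0
```

>>> {"api": "drive_tool", "payload": {
  "moves": [
    [0,0,0,-0.9,1],
    [0,0,0,-1,1],
    [0,0,0,-0.9,1],
    [0,0,0,-0.4,1],
    [0,0,0,0,1]
  ]
}}

```text
t: 26.25
ee_pos: [0.6316, 0.2154, 0.2118]
tool_rot: [0.652, 0.758, -0.001, -0.0]
ft_force: [0.4, -0.2, -0.7]
gripper_width: 0.0161
finger_force: 12.0
```

```bash
python3 go.py .5756 .3432 .19 98.65; python3 pot.py;python3 rod.py
```

```text
t 26.25 tcp [0.6316 0.2154 0.2118] phi 98.62 tilt [-1.4e-03 -5.0e-04 -1.0e+00] F [ 0.38 -0.2  -0.68] w 0.0161 ff 12.0 j [ 0.16  0.26  1.47 -0.    1.42  0.01]
units [ 4.491 -1.207  0.727]
turn -0.003
scene lid 0.540597677230835 -0.05834624543786049 0.06281931698322296 knob ((0.5367591381072998, -0.07808133959770203), (0.030478790402412415, 0.009677324444055557), 71.98169708251953) tube [ 0.55973561 -0.0011129   0.10326154] 153 71.51086800769808
(array([ 0.53985581, -0.05525246]), 303, np.float64(0.07622205892542146))
top lid 0.540794849395752 -0.05813470855355263 0.06168663501739502 knob ((0.5336340665817261, -0.07897378504276276), (0.033194251358509064, 0.012922490946948528), 72.2511215209961) tube [ 0.55863473 -0.00401136  0.1030394 ] 163 71.75699546877658
(array([ 0.53898924, -0.05595112]), 417, np.float64(0.07633894344835218))
scene n 199 65 178
   handle a 0.0054 h -0.0046 b -0.0066 ang from grip 40.2 reach 0.055
   collar a 0.0407 h -0.0307 b -0.0070 ang from grip 37.0 reach 0.055
   shank a 0.0991 h -0.0826 b -0.0025 ang from grip 39.8 reach 0.183
   slope (np.float64(39.36375785696772), np.float64(-0.0013083629672349833))
top n 56 82 147
   handle a 0.0222 h -0.0083 b 0.0018 ang from grip 20.5 reach 0.035
   collar a 0.0410 h -0.0302 b 0.0016 ang from grip 36.4 reach 0.056
   shank a 0.0994 h -0.0804 b 0.0008 ang from grip 39.0 reach 0.183
   slope (np.float64(39.82305010065332), np.float64(0.0024070230756656733))
```

>>> {"api": "drive_tool", "payload": {
  "moves": [
    [0.3,-0.08,0,0,1],
    [0.6,-0.16,0,0,1],
    [0.7,-0.19,0,0,1],
    [0.7,-0.19,0,0,1],
    [0.7,-0.19,0,0,1],
    [0.7,-0.19,0.1,0,1],
    [0.5,-0.13,0.3,0,1],
    [0.29,-0.08,0.33,0,1],
    [0,0,0,0,1],
    [0,0,0,0,1]
  ]
}}

```text
t: 27.45
ee_pos: [0.5756, 0.3432, 0.1898]
tool_rot: [0.652, 0.758, -0.001, -0.0]
ft_force: [-0.8, -0.1, -1.7]
gripper_width: 0.0159
finger_force: 12.0
```

```bash
python3 go.py .5756 .3432 -.0013 98.65
```

```text
t 27.45 tcp [0.5756 0.3432 0.1898] phi 98.65 tilt [-1.1e-03 -8.0e-04 -1.0e+00] F [-0.82 -0.13 -1.72] w 0.0159 ff 12.0 j [ 0.37  0.28  1.48 -0.    1.38  0.22]
units [5.000e-03 8.000e-03 6.371e+00]
turn -0.0
```

>>> {"api": "drive_tool", "payload": {
  "moves": [
    [0,0,0.4,0,1],
    [0,0,0.5,0,1],
    [0,0,0.5,0,1],
    [0,0,0.4,0,1],
    [0,0,0.3,0,1],
    [0,0,0.3,0,1],
    [0,0,0.25,0,1],
    [0,0,0.25,0,1],
    [0,0,0.25,0,1],
    [0,0,0.25,0,1],
    [0,0,0,0,1]
  ],
  "squeeze": 4
}}

```text
t: 28.55
ee_pos: [0.5751, 0.3431, 0.0872]
tool_rot: [0.652, 0.758, -0.001, -0.0]
ft_force: [-0.4, 0.3, -1.2]
gripper_width: 0.0162
finger_force: 4.0
```

```bash
python3 go.py; python3 rod.py
```

```text
t 28.55 tcp [0.5751 0.3431 0.0872] phi 98.66 tilt [-1.8e-03 -9.0e-04 -1.0e+00] F [-0.36  0.26 -1.19] w 0.0162 ff 4.0 j [ 0.37  0.37  1.56 -0.    1.21  0.22]
scene n 125 34 216
   handle a 0.0129 h -0.0069 b -0.0056 ang from grip 28.1 reach 0.054
   collar a 0.0457 h -0.0236 b -0.0085 ang from grip 27.3 reach 0.055
   shank a 0.1128 h -0.0770 b -0.0032 ang from grip 34.3 reach 0.185
   slope (np.float64(36.83153041315847), np.float64(0.007521404982570914))
top n 80 45 157
   handle a 0.0170 h -0.0010 b 0.0003 ang from grip 3.5 reach 0.034
   collar a 0.0456 h -0.0227 b 0.0015 ang from grip 26.5 reach 0.056
   shank a 0.1111 h -0.0713 b 0.0002 ang from grip 32.7 reach 0.184
   slope (np.float64(34.46174716440139), np.float64(0.0050009184291024845))
```

>>> {"api": "drive_tool", "payload": {
  "moves": [
    [0,0,0.3,0,1],
    [0,0,0.3,0,1],
    [0,0,0.3,0,1],
    [0,0,0.3,0,1],
    [0,0,0.3,0,1],
    [0,0,0.3,0,1],
    [0,0,0.3,0,1],
    [0,0,0.25,0,1],
    [0,0,0.2,0,1],
    [0,0,0.2,0,1],
    [0,0,0.12,0,1],
    [0,0,0.05,0,1]
  ]
}}

```text
t: 29.85
ee_pos: [0.5757, 0.3435, 0.0016]
tool_rot: [0.652, 0.758, -0.0, -0.0]
ft_force: [-4.4, -0.7, 6.7]
gripper_width: 0.0158
finger_force: 4.0
```

```bash
python3 go.py; python3 rod.py
```

```text
t 29.85 tcp [0.5757 0.3435 0.0016] phi 98.65 tilt [-9.e-04 -4.e-04 -1.e+00] F [-4.37 -0.65  6.74] w 0.0158 ff 4.0 j [ 0.37  0.48  1.59 -0.    1.07  0.22]
scene n 131 35 208
   handle a 0.0073 h -0.0005 b -0.0057 ang from grip 3.7 reach 0.055
   collar a 0.0515 h 0.0046 b -0.0082 ang from grip -5.1 reach 0.055
   shank a 0.1298 h -0.0051 b -0.0030 ang from grip 2.2 reach 0.183
   slope (np.float64(0.18097951608166402), np.float64(-0.004676404744851724))
top n 60 42 159
   handle a 0.0190 h 0.0057 b 0.0001 ang from grip -16.6 reach 0.036
   collar a 0.0528 h 0.0067 b 0.0007 ang from grip -7.2 reach 0.058
   shank a 0.1298 h -0.0019 b 0.0005 ang from grip 0.8 reach 0.184
   slope (np.float64(0.34273642731278137), np.float64(-0.0011239193057083125))
```

>>> {"api": "drive_tool", "payload": {
  "moves": [
    [0,0,0,0,1],
    [0,0,0,0,1],
    [0,0,-0.1,0,1],
    [0,0,-0.2,0,1],
    [0,0,-0.3,0,1],
    [0,0,-0.5,0,1],
    [0,0,-0.6,0,1],
    [0,0,-0.6,0,1],
    [0,0,-0.5,0,1],
    [0,0,-0.3,0,1],
    [0,0,-0.1,0,1],
    [0,0,0,0,1]
  ],
  "squeeze": 25
}}

```text
t: 31.15
ee_pos: [0.5759, 0.3436, 0.0974]
tool_rot: [0.652, 0.758, 0.0, 0.0]
ft_force: [-0.2, 0.5, -1.4]
gripper_width: 0.0156
finger_force: 25.0
```

```bash
python3 go.py .3762 .4214 .09 98.65; python3 rod.py; python3 - <<'E'
from meas import *
for n in("scene0","top0"):
    f=dict(np.load(n+".npz"));P=cloud(f);H,S,V=masks(f)
    m=(P[...,2]<.03)&(abs(P[...,0]-.404)<.08)&(abs(P[...,1]-.24)<.1)&((V>135)|((H>45)&(H<85)&(S>80)))
    m=m.astype(np.uint8);c=max(cv2.findContours(m,0,1)[0],key=cv2.contourArea)
    X=np.array([plane(f,p[0][0],p[0][1],.003)[:2] for p in c],np.float32);print(n,cv2.minAreaRect(X))
E
```

```text
t 31.15 tcp [0.5759 0.3436 0.0974] phi 98.66 tilt [ 3.e-04  1.e-04 -1.e+00] F [-0.2   0.54 -1.35] w 0.0156 ff 25.0 j [ 0.37  0.36  1.56 -0.    1.23  0.22]
units [ 3.567 -6.19   0.244]
turn 0.001
scene n 218 52 246
   handle a -0.0044 h 0.0003 b -0.0059 ang from grip -176.2 reach 0.055
   collar a 0.0520 h 0.0036 b -0.0077 ang from grip -3.9 reach 0.056
   shank a 0.1295 h -0.0328 b -0.0024 ang from grip 14.2 reach 0.187
   slope None
top n 78 52 198
   handle a 0.0192 h 0.0047 b 0.0014 ang from grip -13.8 reach 0.035
   collar a 0.0528 h 0.0048 b 0.0021 ang from grip -5.2 reach 0.057
   shank a 0.1302 h -0.0206 b 0.0012 ang from grip 9.0 reach 0.187
   slope None
scene0 ((0.4039059579372406, 0.23690438270568848), (0.10138365626335144, 0.14063730835914612), 1.8643988370895386)
top0 ((0.4034203290939331, 0.23689031600952148), (0.09883926063776016, 0.1416773796081543), 1.376072883605957)
```

>>> {"api": "drive_tool", "payload": {
  "moves": [
    [0.15,-0.25,0,0,1],
    [0.3,-0.55,0,0,1],
    [0.45,-0.8,0,0,1],
    [0.45,-0.8,0,0,1],
    [0.45,-0.8,0,0,1],
    [0.45,-0.8,0,0,1],
    [0.45,-0.8,0.2,0,1],
    [0.4,-0.7,0.3,0,1],
    [0.3,-0.5,0.3,0,1],
    [0.11,-0.21,0.3,0,1],
    [0,0,0.2,0,1],
    [0,0,0,0,1]
  ]
}}

```text
t: 32.45
ee_pos: [0.3758, 0.4189, 0.0568]
tool_rot: [0.652, 0.758, -0.001, -0.0]
ft_force: [0.7, -0.2, -1.4]
gripper_width: 0.0156
finger_force: 25.0
```

```bash
python3 go.py .3759 .4198 .05 98.65; python3 rod.py; python3 - <<'E'
from h import *
f=dict(np.load("scene2.npz"));g=dict(np.load("top2.npz"))
a=cv2.resize(f["frame"][110:240,270:430],None,fx=2.5,fy=2.5,interpolation=2);b=cv2.resize(g["frame"][170:300,60:220],None,fx=2.5,fy=2.5,interpolation=2)
cv2.imwrite("pics/s5.png",np.hstack([a,b])[:,:,::-1])
E
```

```text
t 32.45 tcp [0.3758 0.4189 0.0568] phi 98.63 tilt [-0.0013 -0.0013 -1.    ] F [ 0.69 -0.23 -1.36] w 0.0156 ff 25.0 j [ 0.64  0.18  1.86 -0.    1.11  0.49]
units [0.028 0.009 0.228]
turn -0.002
scene n 181 37 132
   handle a -0.0019 h 0.0002 b -0.0058 ang from grip -172.9 reach 0.056
   collar a 0.0516 h 0.0053 b -0.0085 ang from grip -5.9 reach 0.090
   shank a 0.1307 h -0.0019 b -0.0022 ang from grip 0.8 reach 0.184
   slope (np.float64(0.16441147776280057), np.float64(-0.0015069804758207465))
top n 110 59 154
   handle a 0.0104 h 0.0062 b -0.0002 ang from grip -30.8 reach 0.036
   collar a 0.0526 h 0.0055 b -0.0006 ang from grip -6.0 reach 0.058
   shank a 0.1294 h -0.0005 b -0.0007 ang from grip 0.2 reach 0.184
   slope (np.float64(0.16699901868090258), np.float64(-0.00010441512099428394))
```

View pics/s5.png

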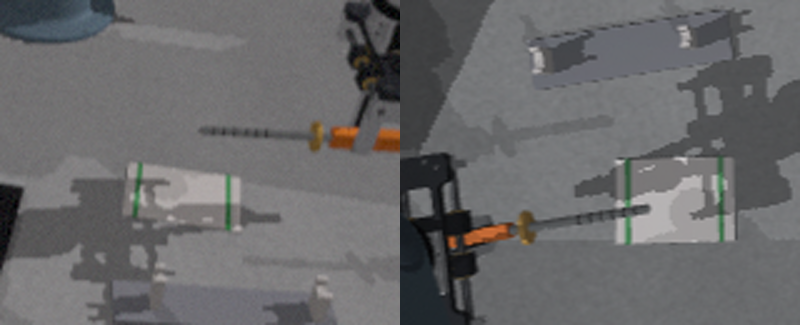

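The rod is level over the card: tip at (205,130) in the scene view and (648,208) in the top view, the latter's offset from the card middle (675,200) being parallax from its height. Lower 8 mm, settle and check the tip.

>>> {"api": "drive_tool", "payload": {
  "moves": [
    [0.02,0,0.15,0,1],
    [0,0,0.12,0,1],
    [0,0,0,0,1],
    [0,0,0,0,1],
    [0,0,0,0,1]
  ]
}}

```text
t: 33.05
ee_pos: [0.3759, 0.4202, 0.0501]
tool_rot: [0.652, 0.758, 0.0, 0.0]
ft_force: [-0.3, 0.2, -0.6]
gripper_width: 0.016
finger_force: 25.0
```

```bash
python3 go.py; python3 pot.py | grep "top lid"; python3 - <<'E'
from meas import *
for n in("scene","top"):
    f=grab_frame(n);P=cloud(f)
    m=(abs(P[...,0]-.4)<.04)&(P[...,1]>.2)&(P[...,1]<.3)&(P[...,2]>.06)&(P[...,2]<.14);q=P[m];k=q[np.argsort(q[:,1])[:12]];print(n,len(q),"tip",k.mean(0),q[:,1].min())
f=dict(np.load("top0.npz"));P0=cloud(f);g=grab_frame("top")
d=cv2.absdiff(f["frame"],g["frame"]).max(2)
for nm,(x,y) in dict(bottle=(.74,-.12),jar=(.52,-.36),tub=(.75,.17)).items():
    k=(abs(P0[...,0]-x)<.07)&(abs(P0[...,1]-y)<.07)&(P0[...,2]>.03);print(nm,k.sum(),np.abs(cloud(g)-P0)[k][:,2].mean())
E
```

```text
t 33.05 tcp [0.3759 0.4202 0.0501] phi 98.65 tilt [ 2.e-04  2.e-04 -1.e+00] F [-0.27  0.19 -0.57] w 0.0160 ff 25.0 j [0.64 0.19 1.86 0.   1.09 0.49]
top lid 0.5586744546890259 -0.07533036917448044 0.05539165809750557 knob ((0.5480482578277588, -0.038528282195329666), (0.11853527277708054, 0.021018192172050476), 74.81233978271484) tube [ 0.55795513 -0.00644238  0.10273223] 170 90.59825756137671
scene 73 tip [0.40418503 0.24508117 0.10142827] 0.24065088708551918
top 90 tip [0.40256773 0.24169382 0.10177369] 0.23776862486422318
bottle 469 0.008228014887315132
jar 546 0.012078919180599758
tub 316 0.005502538521110055
```

```bash
python3 - <<'E'
from meas import *
f=dict(np.load("top0.npz"));P0=cloud(f);g=grab_frame("top");P=cloud(g)
m=(abs(P[...,0]-.54)<.1)&(P[...,1]<.06)&(P[...,1]>-.18)&(abs(P[...,2]-.077)<.005)
print(cv2.minEnclosingCircle(P[m][:,:2].astype(np.float32)))
for nm,(x,y) in dict(bottle=(.74,-.12),jar=(.52,-.36),tub=(.75,.17)).items():
    c=[Q[(abs(Q[...,0]-x)<.08)&(abs(Q[...,1]-y)<.08)&(Q[...,2]>.03)&(Q[...,2]<.15)].mean(0) for Q in(P0,P)];print(nm,np.round(c,4).tolist())
E
```

```text
((0.5406521558761597, -0.05840392783284187), 0.061823002994060516)
bottle [[0.7286, -0.131, 0.0938], [0.7286, -0.1308, 0.0936]]
jar [[0.5208, -0.3714, 0.0718], [0.5137, -0.3999, 0.0698]]
tub [[0.7619, 0.1105, 0.0414], [0.7622, 0.1104, 0.0413]]
```

```bash
python3 -c "
from plant import *
print(sign_off())"
```

```text
the job is handed in; nothing more can be done
None
```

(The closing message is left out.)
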